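# Tighten the turnbuckle of a jar clamp

### The job

Clamp the jam jar that stands between the two jaws of the clamp: turn the turnbuckle by its ball handles, with the handles on the side away from the jar going downwards, so that both jaws draw in together until both pads press on the jar and hold it snugly, upright on the base plate. Leave the cup, spoon, tall jar and beaker around the clamp where they are, then let go.

Things in the scene. Friction and masses are not known exactly. Their poses are not given: they have to be found in the camera images.
- jar_clamp: Jar clamp fixed to the bench, place and yaw (0.83 to 1.47 rad) vary: bare metal base plate 250 x 340 x 12 mm. Origin: on the bench straight below the turnbuckle's middle, 55 mm inside the plate's front edge, midway between the sides; x points from its front (open side, toward the robot's right) to the back, where the jar is; y along the turnbuckle, toward the robot; z up.
- lamp (a point): Point in a fixed lamp bar above the turnbuckle's middle: the bar runs along the clamp's y from -175 to +40 mm, 50 mm wide, 22 mm thick, centre 430 mm above the bench, 50 mm in front of the turnbuckle's axis, on one 16 mm post at the clamp's far end (y -158 mm). It is right above the handles, so the tool must come in from the clamp's front, its upper end leaning out that way 30 to 45 degrees.
- hub (a point): Fixed point on the turnbuckle's axis at its middle, 110 mm above the clamp's origin. The axis is horizontal, along the clamp's y.
- turnbuckle (a joint): Angle (rad) of the turnbuckle, a steel sleeve 100 mm long, 30 mm thick with 4 ball handles round its middle. Starts at 0 to 0.9, stop at 3.5. Growing = tightening: handles on the clamp's front side move down. Draws each jaw in 5.7 mm per rad; pads reach the jar at about 2.2; 2.9 to 3.5 holds it well. Friction keeps it where it is left (4 N at a ball turns it, 8 N once the pads press).
- ball_0 (a point): Centre of handle ball 0: black, 24 mm across, on an 11 mm steel rod, 70 mm from the axis, in the clamp's middle plane (y = 0). At angle 0 it is at the front (away from the jar), 65 degrees above horizontal; it goes down as the angle grows. Pinched with the fingers closing along the clamp's y, it turns between them and can be led round in an arc.
- ball_1 (a point): Centre of handle ball 1, same kind, 90 degrees behind ball 0: it comes to where ball 0 was at angle 0 when the angle is 1.57.
- ball_2 (a point): Centre of handle ball 2, opposite ball 0.
- ball_3 (a point): Centre of handle ball 3, opposite ball 1.
- pad_l: Jaw pad nearer the robot (clamp's +y), 50 x 44 mm, 11 mm thick, rubber faced, on a spring of 2 N per mm; origin at the centre of its face toward the jar. It moves with the jaw toward the clamp's middle plane. Nothing needs to touch it but the jar.
- pad_r: The other jaw pad, the mirror image.
- jam_jar: Closed jam jar with a screw lid, 80 mm across, 75 mm high, about 0.34 kg, loose on the base plate between the pads, 140 mm behind the turnbuckle's axis; origin at the centre of its underside, z along its axis. The pads push it to the middle by themselves; it need not be touched otherwise.
- cup: Small white plastic cup, 52 mm across, 36 mm high, loose, in front of the clamp's open side, toward the robot; origin under its centre. A bystander.
- spoon: Steel teaspoon 130 mm long, 11 mm high, loose, in front of the clamp's open side, its far half; origin under its middle. A bystander.
- tall_jar: Closed jar 96 mm across, 108 mm high, loose, beyond the clamp's far end; origin under its centre. A bystander.
- beaker: Glass beaker 69 mm across, 85 mm high, loose, behind the jar's side of the clamp; origin under its centre. A bystander.
Things that resemble listed ones, but are neither listed nor needed, are in the scene too. Leave any green or yellow look-alike of the jam_jar alone.

How it is judged:
By the outcome, as a careful person would: the job done as asked, in the order asked, and still so for the second after the job is handed in, with the robot touching nothing.
It also fails if it takes over 61 s, if anything falls off the work surface, if the arm or the gripper's body presses on something with over 40 N, if the wrist force passes 120 N, or if a joint passes its speed limit or range.

### The arm

A 6-joint arm with a two-finger parallel gripper is mounted at the origin on a cart in front of the work surface, level with it; the furniture and walls round the work are solid. World frame = base frame: x ahead of the robot, y to its left, z up, the work surface at z = 0. Lengths are in mm, angles in rad, forces in N, time in s.
With the tool pointing down it reaches from about 350 to 975 mm from the base axis. Payload 7.1 kg.
Tool frame: the origin (TCP) lies at the very end of the fingers, on their centre line; the grasp point (between the pads) lies 19 mm behind it (ctrl.grasp_offset is the distance from the TCP to the grasp point, in mm); z points along the fingers, y is the line along which they close (so a half turn about z gives the same grasp; the last joint's range is limited). The gripper opens to 88 mm and grips with 3 to 60 N. Pads are 20 mm wide; open, the fingers measure 115 mm over their backs; the gripper's body (75 mm by 178 mm) begins 61 mm behind the grasp point.
Start: joints at [1.104, 0.423, 1.63, -0, 1.089, -0.019], TCP at [270.582, 563.374, 192.875] pointing down, gripper open.
Joint ranges: [-3, 3], [-0.9, 2.11], [0.09, 2.58], [-1.31, 4.45], [0.11, 2.69], [-2.54, 2.54]. Speed limits (rad/s): [2.39, 2.39, 3.01, 3.14, 3.14, 3.14].

### API

Orientations are given as a rotation vector (axis times angle).
In Python, from workcell import ctrl, viewer, ticket, models gives the robot as it stands.
- The arm moves only by the tool play_rows, never from a script. Its arguments are lists of equal length, an entry for each row: "dp": the shift along the world's x, y, z in mm, a list of three; "yaw": the turn about the world's z in degrees. In form: {"dp": [[tx, ty, tz], ...], "yaw": [yaw, ...]}. A call has 1 to 8 rows; each row shifts and turns the commanded pose from where the row before left it; what a row does not reach is not made up. A row lasts 1/12 s, in which the tool goes at most 41.7 mm and 7.16 degrees, less where a joint would pass 70% of its speed; a pose out of reach is approached as far as the arm can. A call is refused whole if a number of a shift passes 41.7 or a number of a turn 7.16, either way. A call with a gripper value outside its range is refused whole. "gripper" is the closure, from 0 (fully open) to 1 (shut), set as the call begins (left out, the last holds). The fingers move at their own pace and stop on an object; the grip force is fixed at half the most. Time passes only in rows, so rows that do not move let the fingers close. It gives the time, the measured TCP pose, the force, the opening and the grip force at its end, in the units of the state.
- ctrl.get_obs(): the state, without advancing time (a new reading comes with each control period).
- viewer.get_image(name): name is "scene" or "top"; returns a dict with "pixels" (420x560x3 uint8, red, green, blue), "range_z" (420x560 float32, mm along the optical axis (not along the pixel's ray), 0 where there is no reading), "fx", "fy", "cx", "cy" (pixels), "dist_coeffs" ([k1, k2, p1, p2, k3] as OpenCV has them; the pictures are not rectified), "T" (4x4, takes a point from camera to world coordinates). Camera axes: x right, y up, looking along -z (the intrinsics and any distortion apply to the point x, -y, -z); pixel columns grow to the right and rows downward; lengths in mm; the calibration is good to about 2 mm. A picture is of the moment at which its call begins.
- ticket.close_job(): hands the job in; it is judged then, once.
Trained networks look in a picture, given as the dict that the camera call returned (one of the last four; its "shot" number tells which), for a name from the list of things; names that differ only in an ending like _2 or _b are one class to them, and where a whole thing is asked for, a point or a joint stands for the part that bears it (a point fixed in the world has none). Each returns a list of dicts, best first, with "conf" (0 to 1); they miss things now and then, are a little off and sometimes report something else, mostly with a low value. They report only what shows in the picture. A call takes as long as a camera call. They do not tell look-alikes from the thing itself.
- models.look_for(picture, name): "bbox" ([centre column, centre row, width, height] in pixels, round what is visible of it).
- models.landmark_of(picture, name): "location" ([column, row] in pixels: a listed point, or the origin of a listed thing).
The state is a dict: "t": time; "qpos": joint angles; "qvel": joint speeds; "joint_torque": joint torques, N m; "ee_pos": TCP position; "orientation": TCP orientation; "ft_force": force on the tool from outside, world axes, zero at the start; "moment": the same for the moment, N m; "width": finger opening in mm; "grasp_force": force on a finger pad.
Only numpy, scipy, OpenCV 4.12 (cv2) and the standard library are available. Lean on these libraries where they do the work, as an engineer would, in place of code of your own. Each camera call takes 0.05 s, during which the arm holds its last target. There are 200 camera calls.

## Working session

There is one attempt and no reset: what is moved stays moved. The work goes in short steps, Python scripts to look and compute and a tool call to move; the robot and the scene stay as the last step left them, time stands still between calls to the robot, and variables do not carry over. Pictures are saved under pics/ and viewed, at most 10 in all, crops included, and the job is handed in when it is done.

Besides the shell and the picture viewer there is one more tool, called after ">>>" by a JSON object that holds its "method" and its "body", one argument or row to a line. play_rows: Moves the arm, as the interface text tells. Its arguments: {"type":"object","properties":{"dp":{"type":"array"},"yaw":{"type":"array"},"gripper":{"type":"number"}},"required":["dp","yaw"]}

```bash
mkdir -p pics; cat > h.py <<'E'
import numpy as np, cv2
from workcell import ctrl, viewer, ticket, models
def K(p): return np.array([[p['fx'],0,p['cx']],[0,p['fy'],p['cy']],[0,0,1]],float)
def ray(p,uv):
    x,y=cv2.undistortPoints(np.array([[uv]],float),K(p),np.array(p['dist_coeffs'],float))[0,0]
    return np.array([x,-y,-1.])
def w(p,uv,d=None):
    if d is None:
        u,v=int(round(uv[0])),int(round(uv[1])); a=p['range_z'][max(v-1,0):v+2,max(u-1,0):u+2]; a=a[a>0]
        if len(a)==0: return np.full(3,np.nan)
        d=np.median(a)
    T=np.array(p['T']); return T[:3,:3]@(ray(p,uv)*d)+T[:3,3]
def onplane(p,uv,z):
    T=np.array(p['T']); r=T[:3,:3]@ray(p,uv); return T[:3,3]+r*(z-T[2,3])/r[2]
def proj(p,X):
    T=np.array(p['T']); c=T[:3,:3].T@(np.array(X,float)-T[:3,3]); c=c*[1,-1,-1]
    return cv2.projectPoints(c.reshape(1,1,3),np.zeros(3),np.zeros(3),K(p),np.array(p['dist_coeffs'],float))[0][0,0]
def save(p,n,crop=None,s=1):
    im=p['pixels'][:,:,::-1]
    if crop: a,b,c,d=crop; im=im[b:d,a:c]
    cv2.imwrite('pics/'+n,cv2.resize(im,None,fx=s,fy=s,interpolation=cv2.INTER_CUBIC))
E
python3 - <<'E'
from h import *
np.set_printoptions(precision=1,suppress=True)
o=ctrl.get_obs();print(o['t'],o['ee_pos'],o['orientation'],o['width'])
ps=[]
for n in('scene','top'):
    p=viewer.get_image(n);ps.append(p['pixels'][:,:,::-1]); save(p,n+'0.png',s=1.4)
    print(n,np.array(p['T'])[:3,3])
    for k in 'jar_clamp hub lamp ball_0 ball_1 ball_2 ball_3 pad_l pad_r jam_jar cup spoon tall_jar beaker'.split():
        for r in models.landmark_of(p,k)[:3]:
            if r['conf']>.2: print(k,round(r['conf'],2),np.array(r['location']),w(p,r['location']))
E
```

```text
0.0 [270.3 562.9 192.1] [-0.7 -3.1  0. ] 87.85522754204024
scene [  28.  -745.2  769.7]
jar_clamp 0.91 [278.7 305.3] [516.3  -3.7  54.8]
hub 0.86 [281.4 274.8] [543.   21.5 126.6]
lamp 0.81 [282.  168.2] [521.4 -18.3 440.7]
ball_0 0.95 [282.4 303.5] [524.1  -9.5  60.9]
ball_0 0.82 [281.9 270.5] [524.2  -8.8 164.4]
ball_0 0.81 [275.8 248.6] [566.7  82.6 168.1]
ball_1 0.95 [282.4 303.5] [524.1  -9.5  60.9]
ball_1 0.82 [281.9 270.5] [524.2  -8.8 164.4]
ball_1 0.81 [275.8 248.6] [566.7  82.6 168.1]
ball_2 0.95 [282.4 303.5] [524.1  -9.5  60.9]
ball_2 0.82 [281.9 270.5] [524.2  -8.8 164.4]
ball_2 0.81 [275.8 248.6] [566.7  82.6 168.1]
ball_3 0.95 [282.4 303.5] [524.1  -9.5  60.9]
ball_3 0.82 [281.9 270.5] [524.2  -8.8 164.4]
ball_3 0.81 [275.8 248.6] [566.7  82.6 168.1]
pad_l 0.57 [291.2 262.8] [662.7 145.2  52.5]
pad_l 0.49 [260.  264.1] [620.5 261.6   0.8]
pad_r 0.57 [291.2 262.8] [662.7 145.2  52.5]
pad_r 0.49 [260.  264.1] [620.5 261.6   0.8]
jam_jar 0.95 [170.3 257.2] [376.3 418.1  34.4]
jam_jar 0.82 [232.7 250.2] [579.1 370.5  13.8]
jam_jar 0.77 [277.1 274.8] [535.7  31.  124.1]
cup
[... 878 characters left out ...]
3.3 165. ]
ball_3 0.83 [322.3 223.9] [498.6  19.  438.3]
ball_3 0.7 [305.4 222. ] [545.7  56.5 125.3]
pad_l 0.68 [352.2 204.1] [ 629.7 -136.5    6.5]
pad_l 0.53 [270.8 217.5] [579.4 187.8  20.7]
pad_l 0.44 [283.7 193.5] [664.7 135.2  71.7]
pad_r 0.68 [352.2 204.1] [ 629.7 -136.5    6.5]
pad_r 0.53 [270.8 217.5] [579.4 187.8  20.7]
pad_r 0.44 [283.7 193.5] [664.7 135.2  71.7]
jam_jar 0.93 [273.2 208.9] [603.8 176.1  80.9]
jam_jar 0.81 [219.4 211.7] [597.5 382.9  74.4]
jam_jar 0.69 [211.5 241.4] [483.9 412.4  74. ]
cup 0.55 [314.4 268.9] [376.2  21.3  15.5]
spoon 0.63 [351.2 202.4] [ 637.4 -133.4    2.1]
spoon 0.39 [305.2 223.8] [539.4  57.2 122.3]
beaker 0.64 [250.  197.6] [664.5 271.4  -0.6]
```

View pics/scene0.png

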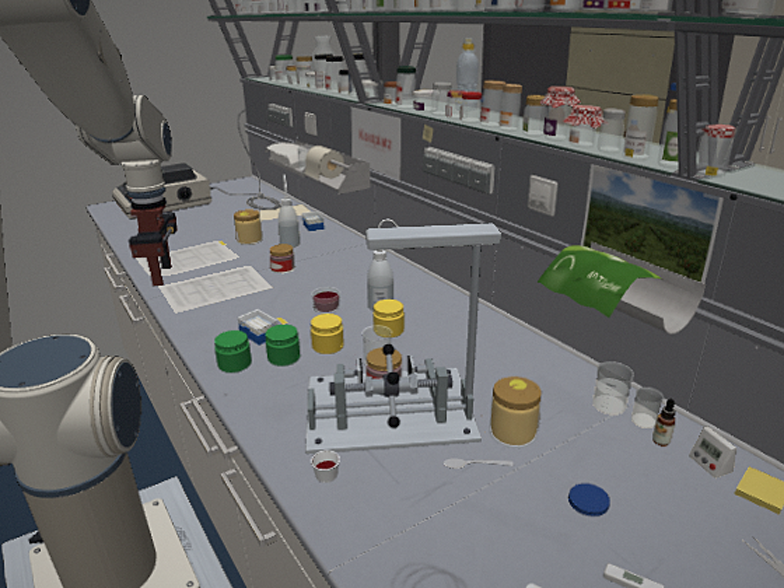

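View pics/top0.png

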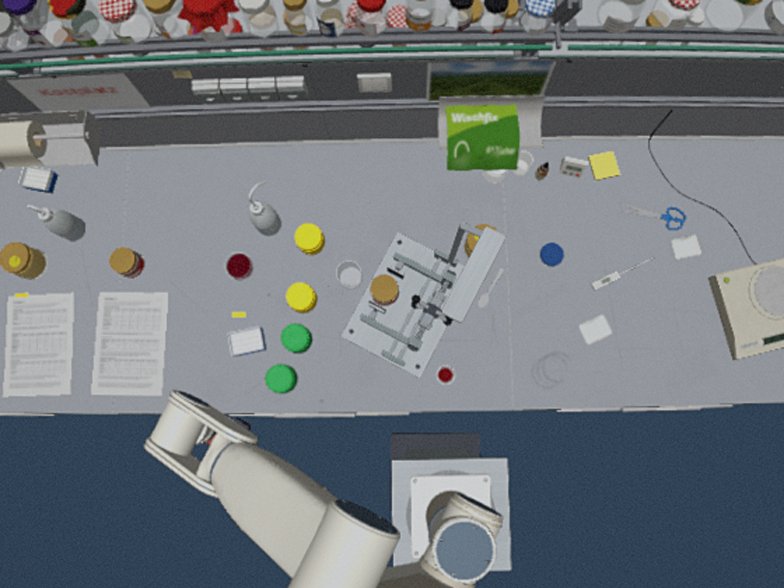

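The scene picture shows the clamp at about (390,390) in the enlarged view. Balls show at (388,349), (392,377) and (393,422), and the jar with the orange lid is between the jaws at (384,360). The top picture shows that jar at (384,290), with the cup at (445,375) and the spoon at (490,290). Next I'll measure the clamp frame, turnbuckle angle and wrist height.

```bash
python3 - <<'E'
from h import *
np.set_printoptions(precision=1,suppress=True)
s=viewer.get_image('scene');t=viewer.get_image('top')
for v in range(90,206,8): print(v,[w(s,(u,v)).round() for u in (100,108)])
# clamp pose fit: plate points z 8..16 from both clouds
def cloud(p):
    v,u=np.mgrid[0:420,0:560]; d=p['range_z'].ravel(); uv=np.stack([u.ravel(),v.ravel()],1)[d>0].astype(float)
    q=cv2.undistortPoints(uv[:,None],K(p),np.array(p['dist_coeffs'],float))[:,0]
    c=np.c_[q[:,0],-q[:,1],-np.ones(len(q))]*d[d>0][:,None]; T=np.array(p['T']); return c@T[:3,:3].T+T[:3,3],uv
C,uv=cloud(t);S,us=cloud(s)
for n,P in(('top',C),('scene',S)):
    m=(P[:,2]>415)&(P[:,2]<460)&(P[:,0]>380)&(P[:,0]<720)&(abs(P[:,1])<250)
    print(n,'bar',m.sum(),cv2.minAreaRect(P[m][:,:2].astype(np.float32)))
    m=(P[:,2]>7)&(P[:,2]<17)&(P[:,0]>350)&(P[:,0]<760)&(P[:,1]>-130)&(P[:,1]<280)
    print(n,'plate',m.sum(),cv2.minAreaRect(P[m][:,:2].astype(np.float32)))
np.savez('cl.npz',C=C,S=S)
# jam jar lid circle
m=(C[:,2]>75)&(C[:,2]<95)&(np.hypot(C[:,0]-604,C[:,1]-176)<60);print('lid',C[m].mean(0),m.sum())
E
```

```text
90 [array([250., 396., 587.]), array([280., 443., 577.])]
98 [array([249., 407., 565.]), array([277., 444., 556.])]
106 [array([266., 517., 524.]), array([276., 458., 532.])]
114 [array([267., 540., 497.]), array([287., 530., 495.])]
122 [array([261., 531., 476.]), array([283., 527., 473.])]
130 [array([257., 531., 453.]), array([279., 528., 450.])]
138 [array([253., 531., 430.]), array([274., 525., 427.])]
146 [array([250., 539., 404.]), array([271., 528., 402.])]
154 [array([245., 534., 381.]), array([265., 521., 380.])]
162 [array([240., 531., 358.]), array([261., 524., 355.])]
170 [array([229., 490., 348.]), array([249., 478., 347.])]
178 [array([225., 497., 321.]), array([246., 487., 320.])]
186 [array([ 339., 1260.,    6.]), array([246., 513., 285.])]
194 [array([ 318., 1172.,    2.]), array([243., 521., 257.])]
202 [array([ 297., 1078.,    3.]), array([239., 525., 229.])]
top bar 1249 ((595.7525024414062, -8.939346313476562), (101.52396392822266, 216.40919494628906), 62.437984466552734)
top plate 2333 ((554.0299682617188, 75.71853637695312), (404.377197265625, 411.0753173828125), 88.63333129882812)
scene bar 1493 ((582.0478515625, -35.31536865234375), (49.347694396972656, 214.19912719726562), 61.41252136230469)
scene plate 3591 ((594.25537109375, 82.37693786621094), (371.7498779296875, 385.8513488769531), 63.123016357421875)
lid [615.5 173.3  84.7] 316
```

```bash
python3 -c "
from h import *
t=viewer.get_image('scene'); save(t,'crop1.png',(200,150,360,330),3.3)"
```

```text
(no output)
```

View pics/crop1.png

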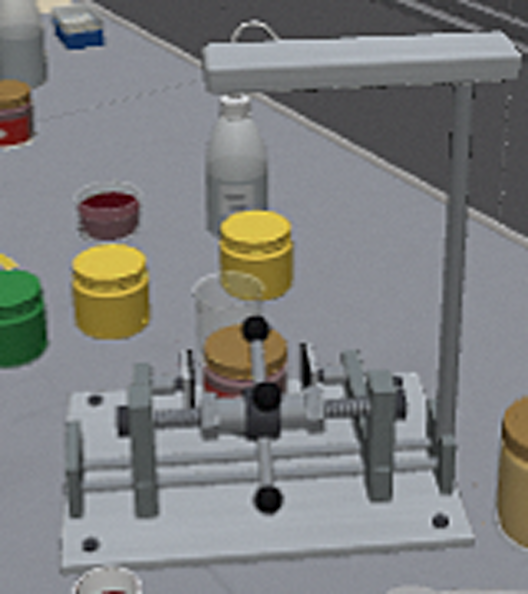

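The crop shows a back-upper ball at (255,327), a front-upper ball at (267,395) and a front-lower ball at (267,500). The jar standing between the two dark pads, under the lamp bar, is the right one; the green and yellow jars stand outside the clamp. Next I'll fit the clamp pose and angle, and check which wrist orientations are feasible.

```bash
cat > fit.py <<'E'
from h import *
from scipy.optimize import least_squares
from scipy.spatial.transform import Rotation as R
def ballc(P,k,th=None):
    x,y,a,t=P[:4]; e=np.radians(65)-t+k*np.pi/2   # elevation from the front
    xp,z=-70*np.cos(e),110+70*np.sin(e)
    return np.array([x+xp*np.cos(a),y+xp*np.sin(a),z])
def c2w(P,q): 
    x,y,a=P[:3]; c,s=np.cos(a),np.sin(a); return np.array([x+c*q[0]-s*q[1],y+s*q[0]+c*q[1],q[2]])
E
python3 - <<'E'
from fit import *
np.set_printoptions(precision=2,suppress=True)
s=viewer.get_image('scene');t=viewer.get_image('top')
for p in (s,t):
    for r in models.landmark_of(p,'ball_0'): print(np.round(r['location'],1),round(r['conf'],2))
obs=[(s,0,(281.9,270.5)),(s,1,(275.8,248.6)),(s,3,(282.4,303.5)),(t,0,(320.8,227.8))]
c=np.load('cl.npz'); S=c['S']; m=(S[:,2]>415)&(S[:,2]<460)&(S[:,0]>380)&(S[:,0]<720)&(abs(S[:,1])<250)
ctr,_,ang=cv2.minAreaRect(S[m][:,:2].astype(np.float32))
def res(P):
    r=[(proj(p,ballc(P,k))-u) for p,k,u in obs]
    r.append((c2w(P,(-50,-67.5,0))[:2]-ctr)/4); r.append([(np.degrees(P[2])-61.4)/1.5,0])
    return np.concatenate(r)
f=least_squares(res,[546,41,1.07,.45],loss='soft_l1');print(f.x,f.fun.reshape(-1,2),f.cost); P=f.x
np.save('P.npy',P)
for k in range(4): print(k,ballc(P,k))
C=c['C']
for n,A in(('top',C),('scn',S)):   # heights map in the clamp frame
    a=P[2]; d=A[:,:2]-P[:2]; X=d@[np.cos(a),np.sin(a)];Y=d@[-np.sin(a),np.cos(a)]
    m=(X>20)&(X<110)&(abs(Y)<110)
    print(n); 
    for y0 in range(-100,100,20): print(y0,[int(A[m&(Y>=y0)&(Y<y0+20)&(X>=x0)&(X<x0+20)][:,2].max(initial=-1)) for x0 in range(20,110,20)])
o=ctrl.get_obs();q=o['qpos']
F=lambda q:R.from_euler('ZYZYZ',[q[0],q[1]+q[2],q[3],q[4],q[5]])
E=F(q).inv()*R.from_rotvec(o['orientation']);print('tool const',E.as_rotvec())
E
```

```text
[281.7 301.4] 0.96
[277.9 249.5] 0.82
[281.2 272.2] 0.66
[323.5 223. ] 0.95
[294.6 217.2] 0.8
[319.2 231.6] 0.78
[296.4 212.1] 0.71
[307.3 222.9] 0.59
[547.63  40.99   1.08   0.34] [[-1.29  0.19]
 [ 0.84  1.97]
 [-1.32 -1.28]
 [ 1.41 -1.54]
 [ 0.46  0.13]
 [ 0.46  0.  ]] 5.223862359517856
0 [524.7   -2.3  160.01]
1 [571.03  85.18 158.98]
2 [570.55  84.27  59.99]
3 [524.22  -3.21  61.02]
top
-100 [64, 63, 67, 68, 59]
-80 [42, 39, 22, 16, 17]
-60 [107, 38, 19, 18, 18]
-40 [43, 44, 19, 20, 16]
-20 [150, 170, 165, 19, 68]
0 [153, 170, 166, 20, 49]
20 [114, 41, 22, 16, 18]
40 [115, 40, 19, 17, 19]
60 [39, 40, 21, 22, 14]
80 [140, 62, 68, 71, 64]
scn
-100 [60, 62, 53, 62, 61]
-80 [38, 40, 14, 15, 13]
-60 [38, 39, 14, 14, 14]
-40 [38, 38, 15, 15, 13]
-20 [170, 170, 12, 13, 12]
0 [161, 172, 33, 14, 87]
20 [38, 39, 14, 16, 15]
40 [37, 38, 13, 15, 14]
60 [38, 37, 14, 14, 15]
80 [38, 40, 13, 14, 14]Traceback (most recent call last):
  File "<stdin>", line 24, in <module>
  File "<stdin>", line 23, in <lambda>
  File "scipy/spatial/transform/_rotation.pyx", line 1413, in scipy.spatial.transform._rotation.Rotation.from_euler
ValueError: Expected axis specification to be a non-empty string of upto 3 characters, got ZYZYZ
```

```bash
python3 - <<'E'
from fit import *
np.set_printoptions(precision=2,suppress=True)
o=ctrl.get_obs();q=np.array(o['qpos']);P=np.load('P.npy');a=P[2]
F=lambda q:R.from_euler('ZYZ',[q[0],q[1]+q[2],q[3]])*R.from_euler('YZ',[q[4],q[5]])
E=F(q).inv()*R.from_rotvec(o['orientation']);print('tool const',E.as_rotvec(),'fingers y',R.from_rotvec(o['orientation']).apply([0,1,0]))
yc=np.array([-np.sin(a),np.cos(a),0]);xc=np.array([np.cos(a),np.sin(a),0])
for L in(25,40):
  l=np.radians(L); z=np.array([xc[0]*np.sin(l),xc[1]*np.sin(l),-np.cos(l)])
  for s in(1,-1):
    y=yc*s; Rt=R.from_matrix(np.c_[np.cross(y,z),y,z])*E.inv()
    for q1,q23 in((-.3,2.05),(-.2,2.3),(a,2.0)):
        M=R.from_euler('ZY',[q1,q23]).inv()*Rt; e=M.as_euler('ZYZ'); print(L,s,q1,'q4,5,6',e,'alt',[e[0]-np.sign(e[0])*np.pi,-e[1],e[2]-np.sign(e[2])*np.pi])
E
```

```text
tool const [ 0.   -0.    1.57] fingers y [ 0.43  0.9  -0.  ]
25 1 -0.3 q4,5,6 [0.5  1.06 3.09] alt [np.float64(-2.6459209744841248), np.float64(-1.0614288597804338), np.float64(-0.05188209882589412)]
25 1 -0.2 q4,5,6 [0.6  0.81 3.02] alt [np.float64(-2.544451177566782), np.float64(-0.8050322112859842), np.float64(-0.12547423779589417)]
25 1 1.0837110135394559 q4,5,6 [-0.    0.71 -1.57] alt [np.float64(3.141592653589793), np.float64(-0.7052603405912117), np.float64(1.5707963267948974)]
25 -1 -0.3 q4,5,6 [ 0.5   1.06 -0.05] alt [np.float64(-2.6459209744841234), np.float64(-1.0614288597804344), np.float64(3.089710554763898)]
25 -1 -0.2 q4,5,6 [ 0.6   0.81 -0.13] alt [np.float64(-2.5444511775667804), np.float64(-0.8050322112859851), np.float64(3.0161184157938976)]
25 -1 1.0837110135394559 q4,5,6 [0.   0.71 1.57] alt [np.float64(-3.1415926535897927), np.float64(-0.7052603405912102), np.float64(-1.5707963267948966)]
40 1 -0.3 q4,5,6 [0.79 1.09 2.95] alt [np.float64(-2.350672981951962), np.float64(-1.09359887131909), np.float64(-0.19249838281967335)]
40 1 -0.2 q4,5,6 [0.94 0.87 2.78] alt [np.float64(-2.201314206396777), np.float64(-0.8683023190694095), np.float64(-0.3567183753065759)]
40 1 1.0837110135394559 q4,5,6 [-0.    0.44 -1.57] alt [np.float64(3.1415926535897927), np.float64(-0.44346095279206244), np.float64(1.5707963267948972)]
40 -1 -0.3 q4,5,6 [ 0.79  1.09 -0.19] alt [np.float64(-2.35067298195196), np.float64(-1.0935988713190912), np.float64(2.9490942707701198)]
40 -1 -0.2 q4,5,6 [ 0.94  0.87 -0.36] alt [np.float64(-2.201314206396775), np.float64(-0.8683023190694107), np.float64(2.7848742782832168)]
40 -1 1.0837110135394559 q4,5,6 [0.   0.44 1.57] alt [np.float64(-3.1415926535897922), np.float64(-0.44346095279206094), np.float64(-1.570796326794897)]
```

>>> {"method": "play_rows", "body": {
  "dp": [
    [0,0,15],
    [0,0,15],
    [0,0,15],
    [0,0,15],
    [0,0,0],
    [0,0,0],
    [0,0,0],
    [0,0,0]
  ],
  "yaw": [-7.1,-7.1,-7.1,-7.1,-7.1,-7.1,-7.1,-7.1]
}}

```text
t: 2.52
ee_pos: [270.6, 563.4, 253.0]
orientation: [-2.078, -2.356, -0.0]
ft_force: [-0.7, -0.2, 0.0]
width: 87.8
grasp_force: 0.0
```

>>> {"method": "play_rows", "body": {
  "dp": [
    [17,36,0],
    [17,36,0],
    [17,36,0],
    [17,36,0],
    [17,36,0],
    [17,36,0],
    [17,36,0],
    [17,36,0]
  ],
  "yaw": [-7.1,-7.1,-7.1,-7.1,-4.8,0,0,0]
}}

```text
t: 3.18
ee_pos: [406.7, 851.6, 252.9]
orientation: [-2.659, -1.673, -0.0]
ft_force: [0.3, 1.6, 0.5]
width: 88.1
grasp_force: 0.0
```

>>> {"method": "play_rows", "body": {
  "dp": [
    [18,36,0],
    [18,36,0],
    [18,36,0],
    [18,36,0]
  ],
  "yaw": [0,0,0,0]
}}

```text
t: 3.52
ee_pos: [442.3, 920.8, 223.1]
orientation: [-2.65, -1.667, -0.024]
ft_force: [0.6, 0.3, -4.2]
width: 87.7
grasp_force: 0.0
```

```bash
cat > st.py <<'E'
from fit import *
np.set_printoptions(precision=2,suppress=True)
o=ctrl.get_obs();r=R.from_rotvec(o['orientation']);z=r.apply([0,0,1]);y=r.apply([0,1,0])
print(round(o['t'],2),'q',o['qpos'],'tcp',np.array(o['ee_pos']),'z',z,'y',y,'lean',np.degrees(np.arccos(-z[2])),'az',np.degrees(np.arctan2(z[1],z[0])),'F',np.array(o['ft_force']),o['width'],o['grasp_force'])
P=np.load('P.npy');a=P[2];g=np.array(o['ee_pos'])-19*z;d=g[:2]-P[:2]
print('grasp in clamp',d@[np.cos(a),np.sin(a)],d@[-np.sin(a),np.cos(a)],g[2],'y in clamp',y[:2]@[np.cos(a),np.sin(a)],y[:2]@[-np.sin(a),np.cos(a)])
E
python3 st.py
```

```text
3.52 q [1.11 1.21 0.1  0.   1.81 1.56] tcp [442.29 920.83 223.08] z [ 0.01  0.02 -1.  ] y [ 0.9  -0.43 -0.  ] lean 1.0689533334015155 az 65.38026455272319 F [ 0.64  0.25 -4.18] 87.67819580349475 0.0
grasp in clamp 727.8603602321484 504.88219849758093 242.07590409865392 y in clamp 0.03930428997780972 -0.9992272309398825
```

>>> {"method": "play_rows", "body": {
  "dp": [
    [17,34,14],
    [17,34,14],
    [17,34,14],
    [17,34,14],
    [17,34,14],
    [17,34,14],
    [17,34,14],
    [17,34,14]
  ],
  "yaw": [0,0,0,0,0,0,0,0]
}}

```text
t: 4.18
ee_pos: [475.6, 980.3, 284.0]
orientation: [-2.528, -1.59, -0.33]
ft_force: [-0.2, -0.5, 0.4]
width: 87.9
grasp_force: 0.0
```

```bash
python3 st.py
```

```text
4.18 q [1.11 1.17 0.09 0.   1.63 1.56] tcp [475.6  980.28 283.98] z [ 0.11  0.23 -0.97] y [ 0.9  -0.43  0.  ] lean 14.852297721032924 az 64.22941640700233 F [-0.16 -0.5   0.41] 87.86329974094174 0.0
grasp in clamp 791.4762306014763 503.1025001583553 302.34767880273216 y in clamp 0.03920849578333583 -0.9992309222711919
```

```bash
python3 -c "
import numpy as np
c=np.load('cl.npz')
for A in (c['S'],c['C']):
    m=(A[:,0]>350)&(A[:,0]<720)&(A[:,1]>950)&(A[:,2]>60)
    print(m.sum(),A[m].min(0) if m.any() else '',A[m].max(0) if m.any() else '')"
```

```text
3713 [ 350.16271154 1165.41486423   60.0767102 ] [ 719.97859018 2133.29503224  845.07124216]
288 [672.74134994 951.65193735  60.42737417] [ 719.79765923 1266.06336767  118.82629363]
```

>>> {"method": "play_rows", "body": {
  "dp": [
    [17,34,14],
    [17,34,14],
    [17,34,14],
    [17,34,14],
    [17,34,14],
    [17,34,14],
    [17,34,14],
    [17,34,14]
  ],
  "yaw": [0,0,0,0,0,0,0,0]
}}

```text
t: 4.85
ee_pos: [505.9, 1035.3, 321.3]
orientation: [-2.402, -1.511, -0.575]
ft_force: [0.3, -0.1, -0.3]
width: 87.7
grasp_force: 0.0
```

```bash
python3 st.py
```

```text
4.85 q [1.1  1.15 0.09 0.01 1.43 1.55] tcp [ 505.88 1035.31  321.31] z [ 0.2   0.41 -0.89] y [ 0.9  -0.43  0.  ] lean 26.86856664088319 az 64.12949382101955 F [ 0.28 -0.07 -0.35] 87.72701100865336 0.0
grasp in clamp 850.5580229911616 501.9842248063511 338.2542007101771 y in clamp 0.03870266199874246 -0.9992494947990959
```

>>> {"method": "play_rows", "body": {
  "dp": [
    [17,34,14],
    [17,34,14],
    [17,34,14],
    [17,34,14],
    [17,34,14],
    [17,34,14]
  ],
  "yaw": [0,0,0,0,0,0]
}}

```text
t: 5.35
ee_pos: [527.1, 1074.6, 349.9]
orientation: [-2.299, -1.445, -0.744]
ft_force: [-0.3, -0.1, 0.3]
width: 87.9
grasp_force: 0.0
```

```bash
python3 st.py
```

```text
5.35 q [1.1  1.15 0.09 0.01 1.28 1.55] tcp [ 527.1  1074.62  349.86] z [ 0.26  0.53 -0.81] y [ 0.9  -0.43  0.  ] lean 35.76982343123646 az 64.06663479646353 F [-0.31 -0.12  0.33] 87.88791275631613 0.0
grasp in clamp 892.7149271091641 501.55125732316367 365.27110476554583 y in clamp 0.03809895598699114 -0.9992705198183479
```

>>> {"method": "play_rows", "body": {
  "dp": [
    [-10,-34,16],
    [-10,-34,16],
    [-10,-34,16],
    [-10,-34,16],
    [-10,-34,16],
    [-10,-34,16],
    [-10,-34,16],
    [-10,-34,16]
  ],
  "yaw": [-1,-1,0,0,0,0,0,0]
}}

```text
t: 6.02
ee_pos: [452.9, 820.5, 471.7]
orientation: [-2.323, -1.418, -0.751]
ft_force: [0.4, 0.2, -0.2]
width: 87.9
grasp_force: 0.0
```

>>> {"method": "play_rows", "body": {
  "dp": [
    [-10,-34,16],
    [-10,-34,16],
    [-10,-34,16],
    [4,-37,0],
    [4,-37,0],
    [4,-37,0],
    [4,-37,0],
    [4,-37,0]
  ],
  "yaw": [0,0,0,0,0,0,0,0]
}}

```text
t: 6.68
ee_pos: [443.4, 533.7, 519.1]
orientation: [-2.322, -1.419, -0.752]
ft_force: [1.0, -0.4, 0.5]
width: 87.7
grasp_force: 0.0
```

```bash
python3 st.py
```

```text
6.68 q [0.77 0.03 1.55 0.22 0.98 1.17] tcp [443.35 533.66 519.12] z [ 0.27  0.52 -0.81] y [ 0.89 -0.46  0.  ] lean 35.74826300274375 az 62.4924836610681 F [ 0.99 -0.36  0.51] 87.68272631059922 0.0
grasp in clamp 375.4688515685979 322.66350155203526 534.5355061114844 y in clamp 0.012059664920556651 -0.999920615464691
```

>>> {"method": "play_rows", "body": {
  "dp": [
    [4,-37,0],
    [4,-37,0],
    [4,-37,0],
    [4,-37,0],
    [4,-37,0],
    [4,-37,0],
    [4,-37,0],
    [4,-37,0]
  ],
  "yaw": [0,0,0,0,0,0,0,0]
}}

```text
t: 7.35
ee_pos: [475.5, 237.4, 519.2]
orientation: [-2.324, -1.42, -0.753]
ft_force: [1.3, 0.2, 0.1]
width: 87.8
grasp_force: 0.0
```

>>> {"method": "play_rows", "body": {
  "dp": [
    [-3,-37,0],
    [-3,-37,0],
    [-3,-37,0],
    [-3,-37,0],
    [-3,-37,0],
    [-3,-37,0],
    [-3,-37,0],
    [-3,-37,0]
  ],
  "yaw": [0,0,0,0,0,0,0,0],
  "gripper": 0.45
}}

```text
t: 8.02
ee_pos: [451.2, -59.3, 518.7]
orientation: [-2.327, -1.42, -0.751]
ft_force: [0.3, 0.1, -0.4]
width: 48.9
grasp_force: 0.0
```

```bash
python3 st.py
```

```text
8.02 q [-0.61 -0.1   1.67  0.62  1.64 -0.11] tcp [451.2  -59.33 518.73] z [ 0.27  0.51 -0.81] y [ 0.89 -0.46  0.01] lean 35.56414819043023 az 62.20837140238323 F [ 0.34  0.12 -0.43] 48.92360906118994 0.0
grasp in clamp -144.8361503551779 38.23604383628727 534.1867676679881 y in clamp 0.010578344820611098 -0.9999253676460831
```

>>> {"method": "play_rows", "body": {
  "dp": [
    [7,-30,0],
    [6,-30,0],
    [0,0,-37],
    [0,0,-37],
    [0,0,-37],
    [0,0,-37],
    [0,0,-37],
    [0,0,-30]
  ],
  "yaw": [0,0,0,0,0,0,0,0]
}}

```text
t: 8.68
ee_pos: [464.1, -117.4, 300.8]
orientation: [-2.326, -1.42, -0.748]
ft_force: [0.6, -0.3, 0.3]
width: 48.3
grasp_force: 0.0
```

```bash
python3 st.py; python3 - <<'E'
from h import *
s=viewer.get_image('scene'); t=viewer.get_image('top')
for p in (s,t):
    for r in models.landmark_of(p,'ball_0'): print(np.round(r['location'],1),round(r['conf'],2))
a=s['pixels'][170:330,180:360,::-1];b=t['pixels'][150:290,240:400,::-1]
cv2.imwrite('pics/c2.png',np.hstack([cv2.resize(a,(400,356)),cv2.resize(b,(400,356))]))
E
```

```text
8.68 q [-0.69  0.14  1.91  0.63  1.3  -0.46] tcp [ 464.14 -117.41  300.8 ] z [ 0.27  0.51 -0.81] y [ 0.89 -0.46  0.  ] lean 35.50092648568914 az 62.42921496532344 F [ 0.58 -0.3   0.31] 48.26862095374864 0.0
grasp in clamp -190.0836280334679 -0.4255519586108709 316.27157997126494 y in clamp 0.011101324411664558 -0.9999314530074539
[284.7 303.6] 0.7
[279.1 269.6] 0.63
[277.9 250.9] 0.62
[365.4 305.6] 0.4
[296.1 218.1] 0.64
[321.6 224.5] 0.57
[320.1 229.6] 0.55
```

View pics/c2.png

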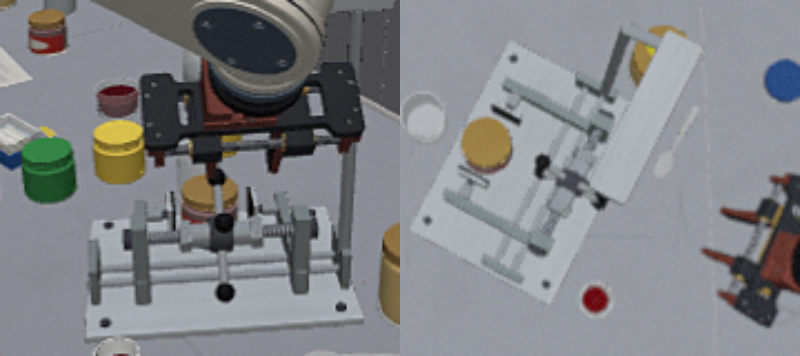

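```bash
cat > ref.py <<'E'
from fit import *
np.set_printoptions(precision=2,suppress=True)
def blob(p,uv,r=6,th=45):
    x0,y0=int(uv[0])-r,int(uv[1])-r; g=p['pixels'][y0:y0+2*r+1,x0:x0+2*r+1].max(2); m=(g<th).astype(np.uint8)
    n,l,st,c=cv2.connectedComponentsWithStats(m); 
    if n<2: return None,0
    k=1+st[1:,4].argmax(); return c[k]+[x0,y0],st[k,4]
E
python3 - <<'E'
from ref import *
s=viewer.get_image('scene'); t=viewer.get_image('top')
B=[]
for p,k,u in((s,0,(281,271)),(s,1,(277,250)),(s,3,(282,302)),(t,0,(320,228)),(t,1,(297,213))):
    c,n=blob(p,u);print(k,c,n); B.append((p,k,c))
c=np.load('cl.npz'); S=c['S']; m=(S[:,2]>415)&(S[:,2]<460)&(S[:,0]>380)&(S[:,0]<720)&(abs(S[:,1])<250)
ctr,_,ang=cv2.minAreaRect(S[m][:,:2].astype(np.float32))
def res(P):
    r=[(proj(p,ballc(P,k))-u) for p,k,u in B]
    r.append((c2w(P,(-50,-67.5,0))[:2]-ctr)/4); r.append([(np.degrees(P[2])-61.4)/1.5,0])
    return np.concatenate(r)
f=least_squares(res,[546,41,1.07,.45],loss='soft_l1');print(f.x,f.fun.reshape(-1,2)); P=f.x
np.save('P.npy',P); print(ballc(P,0),ballc(P,1))
E
python3 st.py
```

```text
0 [280.24 269.76] 68
1 [277.33 249.41] 39
3 [280.91 301.  ] 46
0 [319.86 228.71] 14
1 [296.35 214.5 ] 26
[548.84  44.47   1.06   0.33] [[-0.39 -0.01]
 [-0.68  0.5 ]
 [-0.56  0.37]
 [ 1.18 -2.59]
 [ 0.4  -1.08]
 [ 0.38  0.83]
 [-0.3   0.  ]]
[525.21   1.91 160.3 ] [573.26  88.44 158.68]
8.98 q [-0.69  0.14  1.9   0.63  1.3  -0.45] tcp [ 465.62 -118.03  305.09] z [ 0.27  0.51 -0.81] y [ 0.89 -0.46  0.01] lean 35.545591686584814 az 62.21218738409438 F [0.21 1.07 0.4 ] 48.27951325865317 0.0
grasp in clamp -193.5098492854937 -6.372264009396947 320.55028600839944 y in clamp 0.0314485598216195 -0.9994820691131026
```

>>> {"method": "play_rows", "body": {
  "dp": [
    [11,22,-23],
    [11,22,-23],
    [11,22,-23],
    [10,22,-23],
    [0,0,0],
    [0,0,0]
  ],
  "yaw": [0,0,0,0,0,0]
}}

```text
t: 9.48
ee_pos: [508.0, -28.4, 211.8]
orientation: [-2.323, -1.422, -0.749]
ft_force: [0.2, -0.3, -0.1]
width: 48.3
grasp_force: 0.0
```

```bash
python3 st.py; python3 - <<'E'
from ref import *
P=np.load('P.npy');A=np.load('cl.npz')['S'];a=P[2]; d=A[:,:2]-P[:2]; X=d@[np.cos(a),np.sin(a)];Y=d@[-np.sin(a),np.cos(a)]
for y0 in(-60,-40,25,45): print(y0,[int(A[(Y>=y0)&(Y<y0+20)&(X>=x0)&(X<x0+10)][:,2].max(initial=-1)) for x0 in range(-100,60,10)])
s=viewer.get_image('scene');a=s['pixels'][190:320,220:350,::-1]; cv2.imwrite('pics/c3.png',cv2.resize(a,(560,560),interpolation=cv2.INTER_CUBIC))
E
```

```text
9.48 q [-0.48  0.25  2.01  0.75  1.02 -0.46] tcp [508.04 -28.4  211.78] z [ 0.27  0.52 -0.81] y [ 0.89 -0.46  0.  ] lean 35.59568988269237 az 62.58512601721829 F [ 0.17 -0.32 -0.12] 48.253925516230346 0.0
grasp in clamp -94.56366583040874 -0.012629156074509713 227.23266984661979 y in clamp 0.03386529497242852 -0.9994187611307501
-60 [2, 5, 442, 442, 442, 442, 442, 441, 130, 129, 127, 125, 37, 13, 39, 36]
-40 [3, 2, 441, 442, 442, 442, 442, 440, 124, 129, 129, 40, 36, 14, 38, 35]
25 [2, 3, 442, 442, 442, 443, 443, 118, 128, 129, 128, 124, 36, 14, 39, 36]
45 [3, 3, 4, 4, 16, 17, 16, 16, 127, 129, 128, 124, 14, 13, 38, 37]
```

View pics/c3.png

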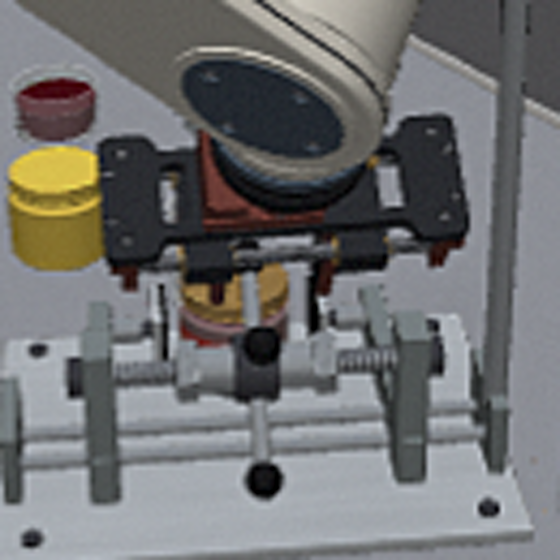

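>>> {"method": "play_rows", "body": {
  "dp": [
    [7,13,-22],
    [7,13,-22],
    [8,13,-22],
    [0,0,0]
  ],
  "yaw": [0,0,0,0]
}}

```text
t: 9.87
ee_pos: [529.6, 10.3, 143.9]
orientation: [-2.324, -1.419, -0.747]
ft_force: [-0.7, 0.4, 1.4]
width: 48.5
grasp_force: 0.0
```

>>> {"method": "play_rows", "body": {
  "dp": [
    [0,0,0],
    [0,0,0],
    [0,0,0],
    [0,0,0],
    [0,0,0],
    [0,0,0]
  ],
  "yaw": [0,0,0,0,0,0],
  "gripper": 0.85
}}

```text
t: 10.37
ee_pos: [529.5, 9.4, 145.5]
orientation: [-2.325, -1.419, -0.749]
ft_force: [0.1, 0.5, -0.1]
width: 14.1
grasp_force: 0.0
```

```bash
python3 st.py
```

```text
10.37 q [-0.39  0.37  2.05  0.86  0.87 -0.54] tcp [529.53   9.44 145.47] z [ 0.27  0.52 -0.81] y [ 0.89 -0.46  0.  ] lean 35.58751481147698 az 62.435300191889176 F [ 0.07  0.52 -0.1 ] 14.132134389169593 0.0
grasp in clamp -51.0511321355761 -0.4020929699124759 160.91765087111972 y in clamp 0.03111349161409882 -0.9995086002949648
```

```bash
python3 - <<'E'
from ref import *
s=viewer.get_image('scene');a=s['pixels'][190:320,220:350,::-1];t=viewer.get_image('top');b=t['pixels'][170:270,270:370,::-1]
cv2.imwrite('pics/c4.png',np.hstack([cv2.resize(x,(400,400),interpolation=cv2.INTER_CUBIC) for x in(a,b)]))
for p in (s,t):
    for r in models.landmark_of(p,'ball_0'): print(np.round(r['location'],1),round(r['conf'],2))
    o=ctrl.get_obs();z=R.from_rotvec(o['orientation']).apply([0,0,1]); print('tip',proj(p,o['ee_pos']),'grasp',proj(p,np.array(o['ee_pos'])-19*z))
E
```

```text
[279.8 272.2] 0.69
tip [279.49 272.79] grasp [279.92 270.2 ]
[322.5 224.5] 0.9
[295.3 217.6] 0.9
[295.  210.8] 0.61
[320.3 232.2] 0.61
tip [318.51 225.57] grasp [321.56 226.41]
```

View pics/c4.png

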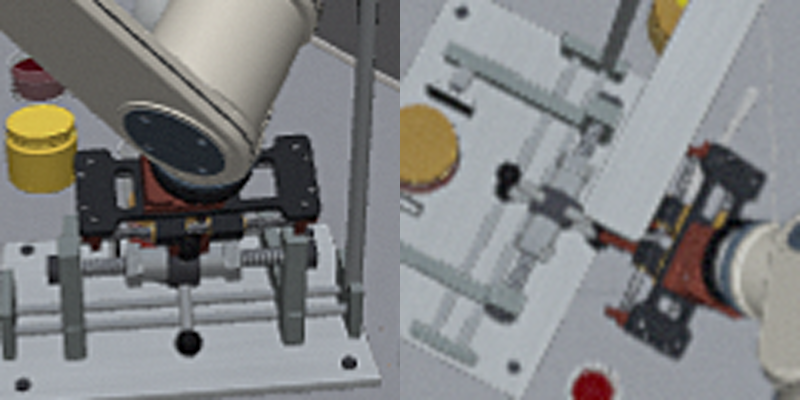

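The handles have not turned: in the left panel ball 3 is still at (188,342). The fingers closed on nothing near (185,245). I'll enlarge that spot.

```bash
python3 - <<'E'
from ref import *
np.set_printoptions(precision=0,suppress=True,linewidth=200)
s=viewer.get_image('scene');a=s['pixels'][245:295,255:305,::-1];t=viewer.get_image('top');b=t['pixels'][200:250,290:340,::-1]
cv2.imwrite('pics/c5.png',np.hstack([cv2.convertScaleAbs(cv2.resize(x,(400,400),interpolation=cv2.INTER_CUBIC),alpha=1.6) for x in(a,b)]))
P=np.load('P.npy')
for v in range(256,290,3):
    print(v,[tuple(int(k) for k in w(s,(u,v))) for u in (274,277,280,283,286)])
E
```

```text
256 [(441, -102, 285), (463, -80, 266), (453, -106, 283), (454, -117, 289), (459, -120, 288)]
259 [(460, -72, 255), (465, -76, 255), (472, -79, 254), (477, -82, 254), (485, -83, 252)]
262 [(465, -64, 241), (472, -66, 240), (477, -71, 241), (510, -34, 208), (492, -73, 236)]
265 [(462, -68, 236), (468, -71, 236), (474, -75, 235), (484, -72, 230), (489, -77, 231)]
268 [(463, -66, 227), (470, -69, 226), (477, -71, 224), (522, -16, 177), (518, -34, 188)]
271 [(531, 39, 132), (505, -15, 174), (519, -6, 163), (523, -14, 166), (528, -20, 167)]
274 [(530, 37, 125), (534, 30, 127), (519, -7, 155), (549, 23, 125), (560, 25, 119)]
277 [(527, 34, 118), (533, 28, 119), (541, 25, 117), (548, 21, 117), (558, 22, 112)]
280 [(527, 33, 109), (533, 28, 110), (539, 24, 109), (547, 20, 108), (560, 25, 100)]
283 [(589, 130, 16), (534, 31, 97), (541, 26, 98), (611, 115, 15), (621, 114, 12)]
286 [(567, 96, 35), (572, 89, 37), (538, 21, 92), (587, 80, 36), (595, 76, 35)]
289 [(562, 90, 30), (567, 82, 32), (534, 17, 86), (596, 93, 13), (603, 87, 14)]
```

View pics/c5.png

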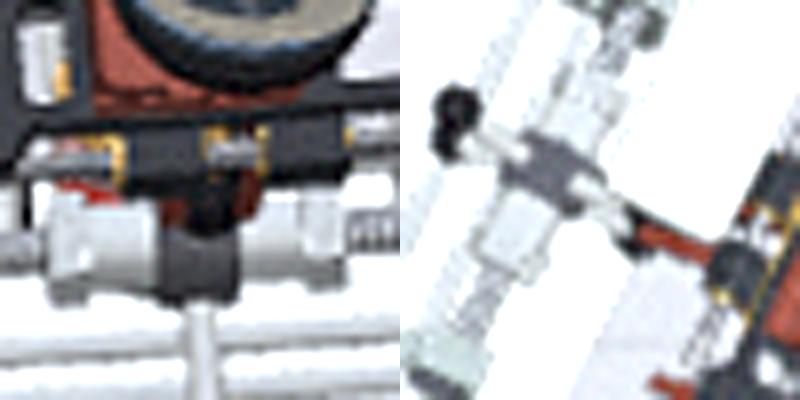

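>>> {"method": "play_rows", "body": {
  "dp": [
    [0,0,0],
    [0,0,0],
    [0,0,0]
  ],
  "yaw": [0,0,0],
  "gripper": 1.0
}}

```text
t: 10.92
ee_pos: [529.8, 9.6, 145.0]
orientation: [-2.325, -1.42, -0.749]
ft_force: [-0.1, -1.3, 2.5]
width: 0.7
grasp_force: 1.3
```

```bash
python3 - <<'E'
from ref import *
s=viewer.get_image('scene');a=s['pixels'][245:295,255:305,::-1];t=viewer.get_image('top');b=t['pixels'][200:250,290:340,::-1]
cv2.imwrite('pics/c6.png',np.hstack([cv2.convertScaleAbs(cv2.resize(x,(400,400),interpolation=cv2.INTER_CUBIC),alpha=1.6) for x in(a,b)]))
for v in range(264,280,2): print(v,[tuple(int(k) for k in w(s,(u,v))) for u in (277,279,281,283,285)])
o=ctrl.get_obs();z=R.from_rotvec(o['orientation']).apply([0,0,1])
for d in(0,19,40): print('s',proj(s,np.array(o['ee_pos'])-d*z),'t',proj(t,np.array(o['ee_pos'])-d*z))
P=np.load('P.npy')
for k in (0,1,2,3):print(k,proj(s,ballc(P,k)),proj(t,ballc(P,k)))
E
```

```text
264 [(469, -70, 238), (473, -73, 238), (476, -75, 237), (481, -77, 236), (485, -79, 236)]
266 [(468, -72, 234), (471, -75, 234), (476, -76, 232), (480, -78, 232), (485, -79, 231)]
268 [(470, -68, 225), (474, -70, 225), (479, -72, 224), (511, -32, 190), (515, -35, 190)]
270 [(506, -13, 175), (506, -22, 180), (513, -21, 177), (516, -24, 177), (562, 33, 127)]
272 [(512, -4, 162), (511, -14, 167), (518, -13, 164), (521, -17, 165), (559, 28, 125)]
274 [(535, 30, 127), (517, -4, 154), (523, -6, 152), (550, 24, 124), (557, 26, 120)]
276 [(535, 30, 120), (539, 27, 120), (544, 26, 119), (549, 23, 119), (556, 24, 115)]
278 [(534, 30, 114), (538, 27, 114), (543, 24, 114), (548, 22, 113), (555, 22, 110)]
s [279.65 272.78] t [318.57 225.46]
s [280.08 270.19] t [321.62 226.3 ]
s [280.56 267.22] t [325.05 227.25]
0 [279.84 269.75] [321.04 226.13]
1 [276.66 249.91] [296.75 213.42]
2 [277.24 279.96] [296.64 217.43]
3 [280.35 301.37] [319.54 229.44]
```

View pics/c6.png

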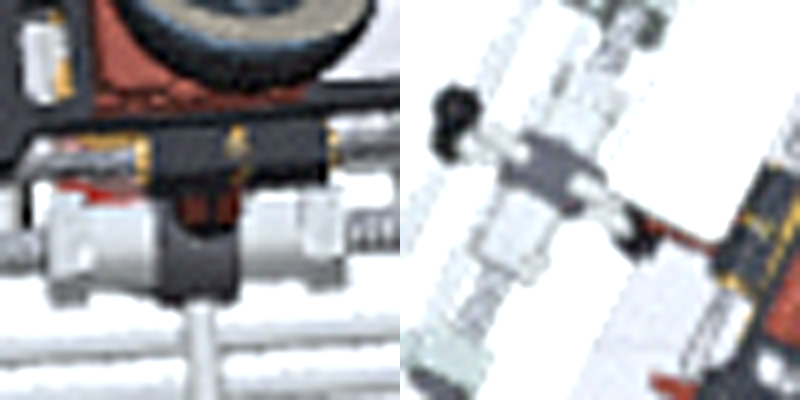

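>>> {"method": "play_rows", "body": {
  "dp": [
    [-2,-3,-4],
    [-2,-3,-4],
    [-2,-4,-6],
    [0,0,0]
  ],
  "yaw": [0,0,0,0]
}}

```text
t: 11.35
ee_pos: [523.7, -1.2, 130.6]
orientation: [-2.326, -1.419, -0.749]
ft_force: [-1.0, -5.3, 4.0]
width: 0.6
grasp_force: 3.4
```

```bash
python3 st.py; python3 - <<'E'
from ref import *
s=viewer.get_image('scene'); t=viewer.get_image('top')
for p,k,u in((s,1,(277,250)),(s,3,(281,301)),(t,1,(296,214))): print(k,blob(p,u))
a=s['pixels'][230:320,235:325,::-1];b=t['pixels'][200:250,290:340,::-1]
cv2.imwrite('pics/c7.png',np.hstack([cv2.convertScaleAbs(cv2.resize(x,(400,400),interpolation=cv2.INTER_CUBIC),alpha=1.4) for x in(a,b)]))
E
```

```text
11.35 q [-0.41  0.4   2.06  0.88  0.86 -0.59] tcp [523.72  -1.18 130.61] z [ 0.27  0.52 -0.81] y [ 0.89 -0.46  0.  ] lean 35.5664551698143 az 62.38425984241938 F [-0.99 -5.28  3.96] 0.6250684922745017 3.3898086100816727
grasp in clamp -63.15158414019867 -0.46653241392539246 146.06533731711667 y in clamp 0.03047914854870843 -0.9995274420832871
1 (array([278.86, 252.76]), np.int32(21))
3 (array([280.45, 301.06]), np.int32(47))
1 (array([297.43, 214.53]), np.int32(30))
```

View pics/c7.png

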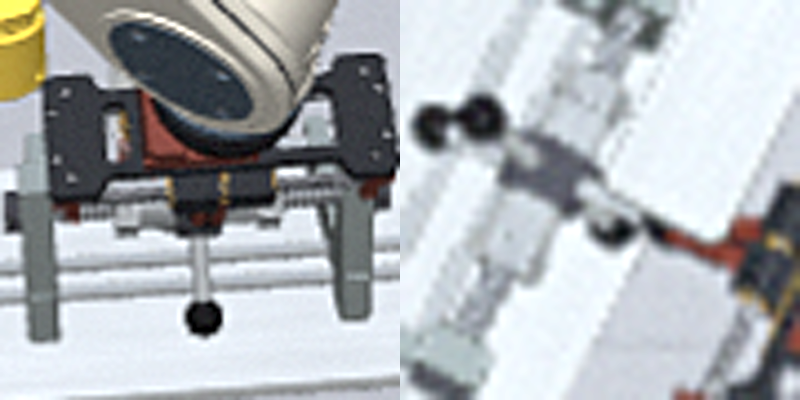

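```bash
cat > ang.py <<'E'
from ref import *
import sys
def darkfit(P,lo,hi,out=True):
    s=viewer.get_image('scene'); t=viewer.get_image('top'); best=[]
    for th in np.arange(lo,hi,.02):
        Q=np.r_[P[:3],th]; sc=[]
        for p in(s,t):
            for k in range(4):
                u=proj(p,ballc(Q,k)); x,y=int(round(u[0])),int(round(u[1])); r=2 if p is t else 3
                g=p['pixels'][y-r:y+r+1,x-r:x+r+1].max(2).astype(float)
                sc.append((g<60).mean())
        best.append((th,np.round(sc,1)))
    best.sort(key=lambda b:-b[1].sum())
    for b in best[:5]: print(round(b[0],2),round(b[1].sum(),2),b[1])
if __name__=='__main__': darkfit(np.load('P.npy'),float(sys.argv[1]),float(sys.argv[2]))
E
python3 ang.py 0.2 1.6
python3 - <<'E'
from ref import *
t=viewer.get_image('top');s=viewer.get_image('scene');P=np.load('P.npy')
f=least_squares(lambda q:np.concatenate([proj(p,ballc(np.r_[P[:3],q],k))-u for p,k,u in((t,1,(300,214.4)),(t,2,(294,215.6)),(t,3,(316.5,228.5)),(s,3,(280.5,301)))]),[.6]);print(f.x,f.fun)
E
```

```text
0.54 5.7 [1.  1.  1.  0.8 0.2 0.9 0.5 0.3]
0.56 5.7 [1.  1.  1.  0.9 0.2 0.8 0.5 0.3]
0.58 5.7 [1.  1.  1.  0.9 0.2 0.8 0.5 0.3]
0.5 5.6 [1.  1.  1.  0.8 0.2 0.8 0.5 0.3]
0.52 5.6 [1.  1.  1.  0.8 0.2 0.8 0.5 0.3]
[0.57] [-0.07  0.24  0.29  0.1  -0.08 -0.31 -0.53  0.48]
```

The top view (right panel) shows that the turnbuckle has turned: ball 1 is now at (480,115), ball 2 at (432,125) and ball 3 at (612,228). The fit gives an angle of about 0.57, so the ball is following the fingers. I'll continue along the arc.

>>> {"method": "play_rows", "body": {
  "dp": [
    [-2,-3.5,-7.5],
    [-1.5,-2.7,-8],
    [-1.1,-1.9,-8.3],
    [-0.5,-1,-8.5],
    [0,0,0]
  ],
  "yaw": [0,0,0,0,0]
}}

```text
t: 12.07
ee_pos: [517.2, -13.4, 96.4]
orientation: [-2.332, -1.422, -0.744]
ft_force: [-12.8, -24.1, 4.9]
width: 0.5
grasp_force: 10.0
```

```bash
python3 st.py; python3 ang.py 0.4 1.8
```

```text
12.07 q [-0.44  0.46  2.07  0.91  0.81 -0.68] tcp [517.24 -13.38  96.45] z [ 0.27  0.51 -0.82] y [ 0.89 -0.46  0.01] lean 35.18246973013073 az 62.18322155355792 F [-12.82 -24.1    4.92] 0.5377174105402842 10.029172617942095
grasp in clamp -76.86281592103418 -0.6844631901597914 111.97609972580258 y in clamp 0.029499767957377878 -0.999548444187234
0.98 5.0 [1.  0.  1.  0.8 0.4 1.  0.7 0.1]
1.0 5.0 [1.  0.  1.  0.8 0.4 1.  0.7 0.1]
1.02 5.0 [1.  0.  1.  0.8 0.4 1.  0.7 0.1]
1.04 5.0 [1.  0.  1.  0.8 0.4 1.  0.7 0.1]
1.06 5.0 [1.  0.  1.  0.8 0.4 1.  0.7 0.1]
```

>>> {"method": "play_rows", "body": {
  "dp": [
    [-1,-2,0],
    [0,0,0],
    [0,0,0],
    [0,0,0],
    [0,0,0]
  ],
  "yaw": [0,0,0,0,0],
  "gripper": 0.4
}}

```text
t: 12.58
ee_pos: [517.0, -10.7, 98.3]
orientation: [-2.324, -1.42, -0.747]
ft_force: [-0.8, 0.1, -0.1]
width: 30.3
grasp_force: 0.0
```

```bash
python3 st.py; python3 - <<'E'
from ref import *
P=np.load('P.npy');a=P[2]
s=viewer.get_image('scene');t=viewer.get_image('top')
for n,p in(('s',s),('t',t)):
    pts=[]
    c=proj(p,c2w(P,(-70,0,115)))
    for v in range(int(c[1])-14,int(c[1])+15):
        for u in range(int(c[0])-14,int(c[0])+15):
            if p['pixels'][v,u].max()<50 and p['range_z'][v,u]>0:
                X=w(p,(u,v),p['range_z'][v,u]);d=X[:2]-P[:2]; q=(d@[np.cos(a),np.sin(a)],d@[-np.sin(a),np.cos(a)],X[2])
                if abs(q[1])<18 and 60<q[2]<150 and q[0]<-20: pts.append((u,v)+tuple(int(round(k)) for k in q))
    print(n,len(pts)); print(pts[::max(1,len(pts)//24)])
E
python3 ang.py 0.4 1.8
```

```text
12.58 q [-0.44  0.46  2.07  0.92  0.82 -0.68] tcp [517.03 -10.74  98.35] z [ 0.27  0.52 -0.81] y [ 0.89 -0.46  0.  ] lean 35.58579885155434 az 62.63560680647315 F [-0.79  0.11 -0.14] 30.33995899485895 0.0
grasp in clamp -74.7629244909511 0.6926045036981348 113.79826777688274 y in clamp 0.03228012810435171 -0.9994765648931054
s 37
[(281, 284, -64, -1, 127), (282, 284, -51, -5, 117), (281, 285, -70, -1, 128), (283, 285, -67, -6, 126), (281, 289, -79, 0, 123), (282, 289, -79, -2, 123), (283, 289, -78, -5, 122), (284, 289, -81, -7, 124), (285, 289, -77, -10, 120), (288, 289, -105, -15, 141), (289, 289, -110, -17, 145), (278, 290, -77, 8, 119), (279, 290, -80, 5, 121), (280, 290, -79, 3, 120), (281, 290, -80, 0, 121), (282, 290, -82, -2, 122), (283, 290, -81, -5, 121), (284, 290, -81, -7, 121), (285, 290, -77, -10, 117), (288, 290, -101, -15, 135), (289, 290, -103, -17, 136), (278, 291, -76, 8, 115), (279, 291, -78, 5, 116), (280, 291, -79, 3, 117), (281, 291, -81, 0, 118), (282, 291, -81, -2, 118), (283, 291, -79, -5, 116), (284, 291, -78, -7, 116), (288, 291, -94, -16, 127), (289, 291, -100, -18, 131), (279, 292, -79, 5, 114), (280, 292, -81, 3, 115), (281, 292, -83, 1, 116), (282, 292, -80, -2, 114), (283, 292, -79, -5, 113), (281, 293, -79, 0, 110), (282, 293, -80, -2, 111)]
t 14
[(333, 228, -90, -16, 147), (323, 229, -60, 1, 122), (324, 229, -63, 1, 134), (323, 230, -62, 5, 129), (324, 230, -65, 2, 120), (325, 230, -68, 1, 125), (326, 230, -72, -1, 127), (323, 231, -64, 7, 122), (324, 231, -67, 6, 124), (325, 231, -70, 4, 126), (326, 231, -73, 3, 130), (327, 231, -77, 0, 122), (324, 232, -69, 9, 124), (325, 232, -72, 8, 130)]
1.0 4.7 [0.7 0.  1.  0.8 0.5 1.  0.7 0. ]
1.02 4.7 [0.7 0.  1.  0.8 0.5 1.  0.7 0. ]
1.04 4.7 [0.7 0.  1.  0.8 0.5 1.  0.7 0. ]
1.06 4.7 [0.7 0.  1.  0.8 0.5 1.  0.7 0. ]
1.08 4.6 [0.7 0.  0.9 0.8 0.5 1.  0.7 0. ]
```

>>> {"method": "play_rows", "body": {
  "dp": [
    [0,0,0],
    [0,0,0]
  ],
  "yaw": [0,0],
  "gripper": 0.85
}}

```text
t: 12.95
ee_pos: [517.2, -11.0, 98.4]
orientation: [-2.324, -1.42, -0.748]
ft_force: [0.1, -0.6, 0.5]
width: 39.4
grasp_force: 0.0
```

>>> {"method": "play_rows", "body": {
  "dp": [
    [0,0,0],
    [0,0,0]
  ],
  "yaw": [0,0]
}}

```text
t: 13.12
ee_pos: [517.1, -11.1, 98.4]
orientation: [-2.324, -1.419, -0.748]
ft_force: [0.6, 0.4, 0.3]
width: 26.2
grasp_force: 0.0
```

```bash
cat > dep.py <<'E'
from ref import *
P=np.load('P.npy');a=P[2]
p=viewer.get_image('scene')
def cl(X): d=X[:2]-P[:2]; return tuple(int(round(k)) for k in (d@[np.cos(a),np.sin(a)],d@[-np.sin(a),np.cos(a)],X[2]))
import sys
c=proj(p,c2w(P,(float(sys.argv[1]),0,float(sys.argv[2]))))
for v in range(int(c[1])-6,int(c[1])+7,2):
    print(v,[cl(w(p,(u,v),p['range_z'][v,u]))+(int(p['pixels'][v,u,0]),) for u in range(int(c[0])-8,int(c[0])+9,2)])
E
python3 dep.py -71 114
```

```text
283 [(-172, 28, 210, 35), (-171, 23, 209, 26), (-174, 19, 211, 31), (-169, 14, 207, 19), (-171, 10, 208, 27), (-168, 5, 205, 22), (-169, 1, 206, 62), (-167, -4, 204, 54), (-166, -8, 204, 10)]
285 [(-160, 27, 196, 36), (-160, 23, 196, 47), (-159, 18, 195, 42), (-160, 14, 195, 64), (-71, 2, 129, 50), (-68, -3, 127, 41), (88, -23, 12, 88), (-79, -12, 134, 123), (-156, -10, 190, 62)]
287 [(-163, 27, 192, 41), (-164, 23, 193, 39), (-162, 18, 191, 39), (-166, 14, 194, 60), (-158, 9, 188, 80), (-159, 5, 188, 76), (-158, 0, 187, 89), (-157, -5, 186, 70), (-159, -9, 187, 66)]
289 [(-168, 28, 191, 41), (-166, 23, 190, 40), (-167, 19, 190, 38), (-168, 14, 190, 34), (-159, 9, 183, 32), (-81, -2, 124, 26), (-77, -7, 121, 6), (70, -27, 10, 75), (-107, -14, 143, 14)]
291 [(-169, 28, 186, 6), (-165, 23, 183, 7), (-163, 19, 181, 1), (-163, 14, 181, 9), (-81, 3, 118, 9), (-81, -2, 118, 8), (-79, -7, 116, 7), (57, -26, 12, 139), (-100, -15, 132, 28)]
293 [(19, 18, 38, 105), (-96, 19, 125, 32), (-91, 14, 120, 92), (-6, 3, 55, 101), (-82, 3, 113, 60), (-80, -2, 111, 33), (19, -16, 35, 133), (16, -22, 37, 133), (-93, -16, 120, 101)]
295 [(16, 18, 33, 102), (17, 12, 32, 113), (-6, 8, 49, 28), (-10, 3, 51, 44), (-11, -2, 52, 56), (-7, -8, 49, 0), (15, -16, 31, 125), (18, -22, 28, 125), (13, -27, 32, 133)]
```

>>> {"method": "play_rows", "body": {
  "dp": [
    [0,0,0],
    [0,0,0]
  ],
  "yaw": [0,0]
}}

```text
t: 13.33
ee_pos: [517.1, -11.1, 98.5]
orientation: [-2.324, -1.419, -0.748]
ft_force: [-0.4, 0.3, 0.3]
width: 13.7
grasp_force: 0.0
```

```bash
python3 dep.py -71 114
```

```text
283 [(-171, 28, 210, 31), (-172, 23, 210, 31), (-171, 19, 209, 30), (-171, 14, 208, 21), (-170, 10, 208, 21), (-170, 5, 208, 24), (-168, 1, 206, 14), (-169, -4, 206, 18), (-165, -9, 203, 42)]
285 [(-159, 27, 195, 30), (-161, 23, 197, 43), (-161, 18, 196, 43), (-161, 14, 196, 39), (-161, 9, 196, 39), (-71, -3, 129, 60), (-92, -6, 144, 48), (-121, -8, 165, 85), (-159, -9, 193, 121)]
287 [(-162, 27, 192, 32), (-160, 23, 190, 38), (-162, 18, 191, 41), (-164, 14, 192, 42), (-165, 10, 193, 36), (-157, 4, 187, 74), (-160, 0, 188, 90), (-156, -5, 185, 72), (-159, -9, 187, 73)]
289 [(-166, 28, 190, 34), (-167, 23, 190, 39), (-165, 19, 188, 37), (-168, 14, 190, 41), (-167, 10, 189, 30), (-78, -2, 122, 15), (-91, -6, 131, 10), (-110, -9, 145, 39), (-163, -9, 184, 79)]
291 [(-166, 28, 184, 1), (-168, 23, 185, 5), (-164, 19, 182, 13), (-165, 14, 182, 7), (-164, 10, 181, 15), (-81, -2, 118, 9), (-89, -6, 123, 5), (-102, -10, 133, 45), (-101, -15, 132, 62)]
293 [(19, 18, 38, 100), (17, 12, 39, 132), (-94, 14, 123, 74), (-95, 9, 123, 53), (-81, 3, 112, 64), (-80, -2, 111, 33), (-87, -7, 116, 118), (-89, -11, 117, 75), (17, -27, 35, 105)]
295 [(15, 18, 34, 101), (14, 12, 34, 105), (-6, 8, 49, 29), (-10, 3, 52, 38), (-12, -2, 52, 60), (-8, -8, 49, 1), (17, -16, 30, 125), (16, -22, 30, 124), (14, -27, 31, 133)]
```

>>> {"method": "play_rows", "body": {
  "dp": [
    [0,0,0],
    [0,0,0],
    [0,0,0],
    [0,0,0]
  ],
  "yaw": [0,0,0,0],
  "gripper": 0.5
}}

```text
t: 13.72
ee_pos: [517.1, -11.1, 98.4]
orientation: [-2.324, -1.419, -0.748]
ft_force: [0.5, 0.0, 0.8]
width: 36.7
grasp_force: 0.0
```

>>> {"method": "play_rows", "body": {
  "dp": [
    [3,5.5,0],
    [3.5,6,0],
    [0,0,0]
  ],
  "yaw": [0,0,0]
}}

```text
t: 13.97
ee_pos: [524.1, 1.3, 98.5]
orientation: [-2.323, -1.42, -0.748]
ft_force: [0.2, -0.3, 0.1]
width: 43.6
grasp_force: 0.0
```

>>> {"method": "play_rows", "body": {
  "dp": [
    [0,0,0],
    [0,0,0],
    [0,0,0],
    [0,0,0],
    [0,0,0],
    [0,0,0]
  ],
  "yaw": [0,0,0,0,0,0],
  "gripper": 0.85
}}

```text
t: 14.47
ee_pos: [524.7, -0.3, 98.5]
orientation: [-2.326, -1.419, -0.749]
ft_force: [5.2, 0.5, -3.2]
width: 19.3
grasp_force: 27.0
```

```bash
python3 st.py;python3 dep.py -71 114
```

```text
14.47 q [-0.41  0.46  2.07  0.93  0.81 -0.66] tcp [524.68  -0.34  98.53] z [ 0.27  0.52 -0.81] y [ 0.89 -0.46  0.  ] lean 35.560658358184845 az 62.354214637401384 F [ 5.22  0.45 -3.19] 19.259301047438697 27.0181542634964
grasp in clamp -61.94933503240089 -0.8989291184078523 113.98729533912275 y in clamp 0.030337546002349086 -0.9995306241682042
283 [(-149, 26, 194, 40), (-149, 22, 193, 41), (-150, 17, 193, 39), (-147, 13, 191, 38), (-148, 8, 191, 71), (-146, 3, 190, 89), (-144, -1, 188, 96), (-144, -6, 187, 83), (-146, -11, 188, 66)]
285 [(-151, 27, 189, 36), (-150, 22, 189, 40), (-153, 18, 190, 42), (-150, 13, 188, 40), (-152, 8, 189, 47), (-144, 3, 183, 62), (-144, -1, 183, 35), (-144, -6, 182, 19), (-97, -16, 147, 41)]
287 [(-155, 27, 187, 18), (-155, 22, 187, 9), (-152, 18, 184, 7), (-155, 13, 186, 16), (-154, 9, 185, 23), (-79, -2, 129, 23), (-74, -8, 125, 14), (-87, -12, 134, 13), (-93, -16, 138, 46)]
289 [(-145, 27, 174, 90), (-146, 22, 175, 77), (-145, 17, 173, 27), (-78, 8, 123, 16), (-79, 3, 123, 24), (-78, -2, 122, 19), (-77, -7, 121, 13), (-80, -12, 123, 72), (-943, 72, 770, 57)]
291 [(64, 15, 11, 170), (59, 9, 14, 158), (-78, 13, 117, 129), (-77, 8, 115, 58), (-81, 3, 118, 9), (-83, -2, 120, 1), (-80, -7, 116, 3), (58, -26, 12, 158), (56, -31, 13, 164)]
293 [(20, 17, 37, 138), (23, 12, 34, 134), (20, 6, 36, 138), (-8, 3, 57, 96), (-80, 3, 111, 62), (-80, -2, 111, 34), (18, -16, 35, 135), (16, -22, 37, 129), (18, -27, 35, 124)]
295 [(13, 18, 35, 98), (12, 12, 35, 103), (-9, 8, 51, 25), (-9, 3, 51, 55), (-8, -3, 50, 56), (-8, -8, 49, 5), (14, -16, 32, 123), (13, -21, 32, 124), (14, -27, 31, 132)]
```

>>> {"method": "play_rows", "body": {
  "dp": [
    [0.2,0.3,-8.5],
    [0.7,1.2,-8.5],
    [1.2,2.1,-8.3],
    [0,0,0]
  ],
  "yaw": [0,0,0,0]
}}

```text
t: 14.85
ee_pos: [526.0, 2.5, 72.0]
orientation: [-2.327, -1.419, -0.747]
ft_force: [-0.6, -5.6, 2.3]
width: 13.7
grasp_force: 4.4
```

```bash
python3 st.py;python3 dep.py -67 90; python3 ang.py .8 2
```

```text
14.85 q [-0.4   0.52  2.07  0.98  0.77 -0.73] tcp [526.04   2.53  72.05] z [ 0.27  0.51 -0.81] y [ 0.89 -0.46  0.  ] lean 35.4775339719044 az 62.373251598341525 F [-0.65 -5.58  2.3 ] 13.676285420155352 4.408999532461166
grasp in clamp -58.7546457320781 -0.6944077122266149 87.51986736369123 y in clamp 0.029826205358986918 -0.9995484446045121
290 [(-141, 26, 168, 29), (-145, 22, 170, 42), (-146, 17, 171, 43), (-144, 13, 169, 42), (-144, 8, 169, 35), (-46, -5, 95, 125), (-76, -8, 117, 63), (-105, -10, 138, 89), (-141, -11, 165, 126)]
292 [(-148, 27, 167, 35), (-147, 22, 166, 38), (-145, 17, 164, 36), (-146, 13, 165, 36), (-147, 8, 166, 35), (-139, 3, 159, 90), (-143, -1, 162, 72), (-142, -6, 160, 71), (-146, -10, 163, 76)]
294 [(-153, 27, 165, 30), (-150, 23, 163, 33), (-151, 18, 164, 38), (-152, 13, 164, 28), (-150, 9, 162, 23), (-68, -3, 98, 25), (-77, -7, 105, 10), (-95, -11, 118, 41), (-147, -10, 158, 58)]
296 [(-150, 27, 157, 0), (-145, 22, 154, 0), (-150, 18, 157, 9), (-149, 13, 156, 23), (-145, 8, 153, 17), (-72, -3, 96, 23), (-73, -8, 96, 14), (-85, -12, 105, 42), (-142, -11, 148, 105)]
298 [(27, 17, 14, 150), (28, 12, 12, 183), (-77, 13, 94, 114), (-77, 8, 93, 23), (-75, 3, 92, 18), (-75, -2, 92, 6), (-75, -8, 91, 6), (26, -22, 12, 124), (29, -28, 9, 169)]
300 [(20, 18, 12, 168), (21, 12, 11, 167), (20, 7, 11, 176), (-72, 8, 84, 75), (-77, 3, 87, 0), (-78, -2, 87, 2), (-74, -8, 84, 38), (18, -22, 11, 166), (19, -27, 10, 169)]
302 [(15, 18, 9, 166), (11, 13, 12, 167), (10, 7, 13, 166), (10, 2, 12, 179), (-75, 3, 79, 132), (-76, -2, 79, 121), (6, -15, 14, 165), (11, -21, 9, 167), (7, -26, 12, 164)]
1.42 4.0 [1.  0.1 0.  0.9 0.4 0.6 0.8 0.2]
1.48 4.0 [1.  0.1 0.  0.9 0.4 0.5 0.8 0.3]
1.4 3.9 [1.  0.1 0.  0.9 0.4 0.6 0.7 0.2]
1.44 3.9 [1.  0.1 0.  0.9 0.4 0.5 0.8 0.2]
1.46 3.9 [1.  0.1 0.  0.9 0.4 0.5 0.8 0.2]
```

>>> {"method": "play_rows", "body": {
  "dp": [
    [0,0,0],
    [-7,-13,20],
    [-8,-14,22],
    [-8,-14,22],
    [0,0,22],
    [0,0,22],
    [0,0,22],
    [0,0,0]
  ],
  "yaw": [0,0,0,0,0,0,0,0],
  "gripper": 0.45
}}

```text
t: 15.67
ee_pos: [504.1, -37.7, 206.6]
orientation: [-2.325, -1.423, -0.753]
ft_force: [1.1, -0.6, 0.1]
width: 48.1
grasp_force: 0.0
```

```bash
python3 st.py; python3 ang.py .9 2; python3 - <<'E'
from ref import *
s=viewer.get_image('scene');t=viewer.get_image('top');P=np.load('P.npy')
o=ctrl.get_obs();z=R.from_rotvec(o['orientation']).apply([0,0,1]);y=R.from_rotvec(o['orientation']).apply([0,1,0])
for n,p in(('s',s),('t',t)):
  for sg in(1,-1): print(n,[proj(p,np.array(o['ee_pos'])+sg*30*y-d*z).round() for d in(0,20,40)])
big=cv2.resize(s['pixels'][210:310,230:330,::-1],(400,400),interpolation=cv2.INTER_CUBIC);b2=cv2.resize(t['pixels'][190:260,280:350,::-1],(400,400),interpolation=cv2.INTER_CUBIC)
cv2.imwrite('pics/c8.png',cv2.convertScaleAbs(np.hstack([big,b2]),alpha=1.4))
E
```

```text
15.67 q [-0.5   0.26  2.02  0.75  1.02 -0.49] tcp [504.1  -37.71 206.58] z [ 0.27  0.52 -0.81] y [ 0.89 -0.46  0.01] lean 35.61950518524703 az 62.163634434073 F [ 1.05 -0.58  0.13] 48.10818488528154 0.0
grasp in clamp -104.62511399144073 -1.0059348546380897 222.0233270647987 y in clamp 0.03169666117124391 -0.9994684210359381
1.48 5.3 [1.  1.  0.7 0.3 0.6 0.5 0.8 0.4]
1.44 5.2 [1.  1.  0.7 0.4 0.6 0.5 0.8 0.2]
1.5 5.2 [0.9 1.  0.7 0.4 0.6 0.4 0.8 0.4]
1.42 5.1 [0.8 1.  0.7 0.4 0.6 0.6 0.8 0.2]
1.46 5.1 [1.  1.  0.7 0.3 0.6 0.5 0.8 0.2]
s [array([293., 265.]), array([294., 262.]), array([294., 259.])]
s [array([268., 267.]), array([268., 264.]), array([269., 261.])]
t [array([337., 223.]), array([340., 224.]), array([344., 225.])]
t [array([329., 239.]), array([333., 240.]), array([336., 241.])]
```

View pics/c8.png

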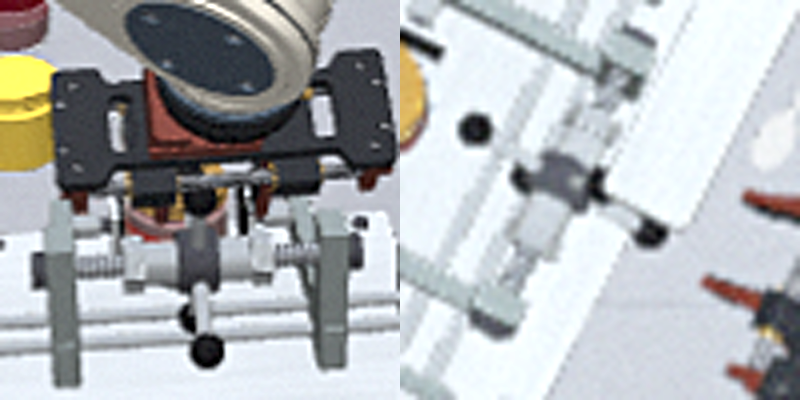

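The right panel shows the fingertips at (705,280) and (745,195), about 20 mm short of the reported TCP, so I'll reach 20 mm further. The left panel shows ball 1 at (203,195) and ball 0 at (207,350), and the angle is about 1.47. Next I'll pinch ball 1.

>>> {"method": "play_rows", "body": {
  "dp": [
    [10.5,18.6,-7],
    [10.5,18.6,-7],
    [10.5,18.6,-7],
    [0,0,0],
    [4.7,8.5,-13.5],
    [4.7,8.5,-13.5],
    [4.8,8.5,-13.6],
    [0,0,0]
  ],
  "yaw": [0,0,0,0,0,0,0,0]
}}

```text
t: 16.53
ee_pos: [546.5, 45.5, 138.5]
orientation: [-2.322, -1.418, -0.741]
ft_force: [-1.4, -0.7, -0.5]
width: 48.3
grasp_force: 0.0
```

>>> {"method": "play_rows", "body": {
  "dp": [
    [0,0,0],
    [0,0,0],
    [0,0,0],
    [0,0,0],
    [0,0,0],
    [0,0,0]
  ],
  "yaw": [0,0,0,0,0,0],
  "gripper": 0.85
}}

```text
t: 17.03
ee_pos: [548.8, 43.6, 142.2]
orientation: [-2.325, -1.42, -0.749]
ft_force: [-1.7, -3.8, 3.9]
width: 22.5
grasp_force: 30.0
```

```bash
python3 st.py
```

```text
17.03 q [-0.3   0.39  2.03  0.89  0.83 -0.49] tcp [548.81  43.61 142.18] z [ 0.27  0.52 -0.81] y [ 0.89 -0.46  0.  ] lean 35.57959351148943 az 62.41845436191771 F [-1.73 -3.85  3.87] 22.53854157019782 30.000911056995392
grasp in clamp -11.816522980282658 -0.6709627032438036 157.63450629189043 y in clamp 0.031052612959399015 -0.999509848487661
```

```bash
python3 -c "
import numpy as np
e=np.radians(np.linspace(70,-28,15));x=-70*np.cos(e);z=70*np.sin(e)
for a,b in zip(np.diff(x),np.diff(z)): print(round(a*.489,1),round(a*.872,1),round(b,1))"
```

```text
-3.8 -6.8 -3.4
-3.6 -6.4 -4.3
-3.3 -5.9 -5.2
-3.0 -5.3 -6.0
-2.6 -4.6 -6.7
-2.2 -3.9 -7.3
-1.7 -3.1 -7.8
-1.3 -2.2 -8.2
-0.8 -1.4 -8.4
-0.3 -0.5 -8.5
0.3 0.5 -8.5
0.8 1.4 -8.4
1.3 2.2 -8.2
1.7 3.1 -7.8
```

>>> {"method": "play_rows", "body": {
  "dp": [
    [-3.8,-6.8,-3.4],
    [-3.6,-6.4,-4.3],
    [-3.3,-5.9,-5.2],
    [-3,-5.3,-6],
    [0,0,0]
  ],
  "yaw": [0,0,0,0,0]
}}

```text
t: 17.45
ee_pos: [535.2, 18.6, 122.7]
orientation: [-2.326, -1.419, -0.75]
ft_force: [-0.7, -4.5, 1.6]
width: 22.4
grasp_force: 30.0
```

```bash
python3 st.py; python3 ang.py 1.2 2.8
```

```text
17.45 q [-0.36  0.42  2.05  0.91  0.82 -0.58] tcp [535.17  18.59 122.74] z [ 0.27  0.52 -0.81] y [ 0.89 -0.46  0.  ] lean 35.595416196951575 az 62.37438300587096 F [-0.66 -4.46  1.64] 22.390452306714806 30.000698268413544
grasp in clamp -40.321499786788166 -0.882209502352827 138.18785717996371 y in clamp 0.03032424067206537 -0.9995320868848677
1.9 5.3 [0.9 0.7 0.7 0.8 0.4 0.3 0.9 0.6]
1.94 5.3 [0.9 0.7 0.7 0.9 0.3 0.3 0.9 0.6]
1.92 5.2 [0.9 0.7 0.7 0.8 0.3 0.3 0.9 0.6]
1.96 5.1 [0.8 0.7 0.7 0.9 0.3 0.2 0.9 0.6]
1.98 5.1 [0.8 0.7 0.9 0.9 0.3 0.2 0.7 0.6]
```

Ball 1 is held firmly and the angle is about 1.95. I'll continue.

>>> {"method": "play_rows", "body": {
  "dp": [
    [-2.6,-4.6,-6.7],
    [-2.2,-3.9,-7.3],
    [-1.7,-3.1,-7.8],
    [-1.3,-2.2,-8.2],
    [-0.8,-1.4,-8.4],
    [0,0,0]
  ],
  "yaw": [0,0,0,0,0,0]
}}

```text
t: 18.05
ee_pos: [526.6, 3.0, 83.6]
orientation: [-2.328, -1.419, -0.748]
ft_force: [0.6, -6.3, -2.2]
width: 22.1
grasp_force: 30.0
```

```bash
python3 st.py; python3 ang.py 1.8 3.3
```

```text
18.05 q [-0.4   0.49  2.07  0.96  0.78 -0.7 ] tcp [526.6    2.97  83.56] z [ 0.27  0.51 -0.81] y [ 0.89 -0.46  0.  ] lean 35.49285979662037 az 62.31217270865564 F [ 0.62 -6.28 -2.2 ] 22.14859881313485 30.000177919864655
grasp in clamp -58.107841106812316 -0.95702211270988 99.03145502670876 y in clamp 0.029715714344714823 -0.9995490078014615
2.5 4.9 [0.8 0.7 0.1 1.  0.2 0.5 1.  0.6]
2.52 4.8 [0.8 0.6 0.1 1.  0.2 0.5 1.  0.6]
2.54 4.8 [0.8 0.6 0.1 1.  0.2 0.5 0.9 0.7]
2.48 4.7 [0.8 0.7 0.1 1.  0.2 0.5 0.8 0.6]
2.44 4.6 [0.7 0.7 0.1 1.  0.2 0.5 0.8 0.6]
```

>>> {"method": "play_rows", "body": {
  "dp": [
    [-0.3,-0.5,-8.5],
    [0.3,0.5,-8.5],
    [0.8,1.4,-8.4],
    [1.3,2.2,-8.2],
    [1.7,3.1,-7.8],
    [0,0,0],
    [0,0,0]
  ],
  "yaw": [0,0,0,0,0,0,0]
}}

```text
t: 18.73
ee_pos: [530.4, 10.2, 42.2]
orientation: [-2.327, -1.42, -0.747]
ft_force: [2.4, -5.0, -3.9]
width: 22.3
grasp_force: 30.0
```

```bash
python3 st.py; python3 ang.py 2.4 3.6; python3 dep.py -61 77
```

```text
18.73 q [-0.38  0.58  2.07  1.05  0.73 -0.8 ] tcp [530.45  10.21  42.2 ] z [ 0.27  0.51 -0.81] y [ 0.89 -0.46  0.  ] lean 35.47501475044015 az 62.398801085760084 F [ 2.41 -5.03 -3.95] 22.29797305097868 29.999856054782867
grasp in clamp -49.905519391364415 -0.8255871049184601 57.67379545401606 y in clamp 0.030508769511855084 -0.9995272146213916
3.04 3.4 [0.6 0.6 0.  0.  0.3 0.6 0.4 0.9]
3.06 3.4 [0.6 0.6 0.  0.  0.3 0.6 0.4 0.9]
3.12 3.3 [0.7 0.6 0.  0.  0.3 0.6 0.2 0.9]
2.98 3.2 [0.5 0.7 0.  0.  0.1 0.6 0.4 0.9]
3.02 3.2 [0.6 0.6 0.  0.  0.1 0.6 0.4 0.9]
293 [(-181, 29, 189, 101), (-181, 24, 189, 105), (-180, 20, 188, 95), (-183, 16, 191, 58), (-186, 11, 192, 0), (-190, 7, 195, 21), (-278, 11, 262, 80), (-284, 8, 266, 89), (-293, 5, 273, 90)]
295 [(-180, 29, 184, 40), (-179, 24, 182, 42), (-178, 20, 181, 40), (-147, 13, 157, 42), (-149, 9, 159, 50), (-184, 7, 185, 30), (-186, 3, 186, 15), (-188, -2, 187, 4), (-182, -7, 182, 11)]
297 [(-143, 27, 149, 20), (-142, 22, 148, 21), (-144, 18, 150, 24), (-141, 13, 146, 21), (-943, 72, 770, 24), (-71, -3, 91, 23), (-72, -8, 92, 39), (-84, -12, 100, 22), (-106, -15, 117, 52)]
299 [(-136, 27, 138, 44), (-134, 22, 136, 39), (-137, 17, 138, 38), (-135, 12, 136, 34), (-130, 7, 132, 101), (-131, 2, 132, 85), (-133, -2, 134, 108), (-133, -7, 133, 81), (-134, -12, 134, 87)]
301 [(-139, 27, 134, 43), (-142, 22, 136, 40), (-142, 18, 136, 39), (-140, 13, 134, 30), (-137, 8, 131, 62), (-133, 3, 128, 15), (-132, -2, 127, 109), (-134, -7, 128, 44), (-133, -12, 126, 50)]
303 [(-143, 27, 131, 12), (-141, 22, 130, 17), (-142, 18, 130, 15), (-142, 13, 130, 0), (5, -3, 12, 158), (6, -9, 10, 167), (4, -15, 12, 172), (-70, -13, 71, 59), (-72, -18, 72, 33)]
305 [(-134, 27, 118, 126), (-134, 22, 118, 96), (-134, 17, 118, 110), (-2, 3, 11, 136), (-4, -3, 12, 173), (-4, -8, 11, 168), (-4, -14, 11, 169), (-7, -19, 13, 161), (-6, -25, 12, 152)]
```

>>> {"method": "play_rows", "body": {
  "dp": [
    [1.2,2.1,-4.2],
    [0,0,0]
  ],
  "yaw": [0,0]
}}

```text
t: 19.05
ee_pos: [531.6, 12.2, 38.3]
orientation: [-2.327, -1.42, -0.748]
ft_force: [-0.2, -6.1, -3.9]
width: 22.9
grasp_force: 30.0
```

>>> {"method": "play_rows", "body": {
  "dp": [
    [0,0,0],
    [0,0,0],
    [0,0,0],
    [0,0,0],
    [0,0,0]
  ],
  "yaw": [0,0,0,0,0],
  "gripper": 0.45
}}

```text
t: 19.47
ee_pos: [530.9, 13.7, 38.7]
orientation: [-2.324, -1.42, -0.748]
ft_force: [-0.8, 0.1, -0.3]
width: 47.9
grasp_force: 0.0
```

>>> {"method": "play_rows", "body": {
  "dp": [
    [-5,-10,15],
    [-8,-15,24],
    [-8,-15,24],
    [-8,-15,24],
    [-8,-15,24],
    [-10,-22,0],
    [-10,-22,0],
    [0,0,0]
  ],
  "yaw": [0,0,0,0,0,0,0,0]
}}

```text
t: 20.13
ee_pos: [473.9, -103.5, 150.3]
orientation: [-2.328, -1.419, -0.749]
ft_force: [-0.2, -0.4, -0.6]
width: 48.2
grasp_force: 0.0
```

```bash
python3 st.py; python3 ang.py 2.4 3.6; python3 - <<'E'
from ref import *
P=np.load('P.npy');a=P[2]
t=viewer.get_image('top')
def cl(X): d=X[:2]-P[:2]; return np.array((d@[np.cos(a),np.sin(a)],d@[-np.sin(a),np.cos(a)],X[2]))
m=[]
for v in range(170,250):
    for u in range(250,310):
        if t['range_z'][v,u]>0: m.append(np.r_[cl(w(t,(u,v),t['range_z'][v,u])),t['pixels'][v,u]])
m=np.array(m);k=(abs(m[:,0]-140)<30)&(m[:,2]>50)&(m[:,2]<100)
for y in range(-90,90,6):
    q=m[k&(m[:,1]>=y)&(m[:,1]<y+6)]; print(y,len(q),q[:,2].mean().round() if len(q) else '',q[:,3:].mean(0).round() if len(q) else '')
E
```

```text
20.13 q [-0.65  0.37  2.03  0.75  1.   -0.68] tcp [ 473.89 -103.47  150.27] z [ 0.27  0.51 -0.81] y [ 0.89 -0.46  0.  ] lean 35.5107641343855 az 62.2521921081827 F [-0.21 -0.41 -0.63] 48.21289882780064 0.0
grasp in clamp -176.75657294624284 -6.536064542241187 165.73379142858198 y in clamp 0.029425380213964344 -0.999555098512979
3.18 3.6 [0.2 0.8 0.6 0.  0.4 0.7 0.2 0.7]
3.14 3.5 [0.3 0.8 0.4 0.  0.3 0.7 0.2 0.8]
3.16 3.5 [0.2 0.8 0.6 0.  0.3 0.7 0.2 0.7]
3.2 3.5 [0.1 0.8 0.7 0.  0.4 0.6 0.2 0.7]
2.4 3.4 [0.8 0.6 0.  1.  0.1 0.3 0.  0.6]
-90 16 57.0 [132. 142. 144.]
-84 22 59.0 [128. 139. 141.]
-78 24 58.0 [115. 124. 126.]
-72 9 55.0 [130. 136. 140.]
-66 5 56.0 [142. 150. 154.]
-60 9 57.0 [141. 146. 152.]
-54 5 60.0 [147. 153. 157.]
-48 20 69.0 [135. 141. 146.]
-42 16 70.0 [64. 57. 44.]
-36 11 85.0 [147. 119.  61.]
-30 23 84.0 [156. 131.  73.]
-24 20 85.0 [154. 127.  69.]
-18 24 85.0 [153. 126.  70.]
-12 25 85.0 [154. 128.  68.]
-6 24 86.0 [155. 128.  69.]
0 26 84.0 [156. 129.  70.]
6 26 83.0 [156. 129.  70.]
12 25 85.0 [155. 129.  71.]
18 24 84.0 [152. 126.  70.]
24 25 81.0 [145. 120.  70.]
30 25 79.0 [145. 121.  77.]
36 21 73.0 [90. 79. 64.]
42 21 68.0 [129. 135. 139.]
48 15 65.0 [134. 139. 143.]
54 8 59.0 [144. 150. 155.]
60 7 58.0 [142. 148. 153.]
66 6 54.0 [143. 149. 155.]
72 14 58.0 [133. 143. 145.]
78 23 59.0 [127. 138. 141.]
84 25 57.0 [122. 132. 134.]
```

```bash
python3 - <<'E'
from h import *
np.set_printoptions(precision=0,suppress=True)
s=viewer.get_image('scene');t=viewer.get_image('top')
for n,p in(('s',s),('t',t)):
  for k in('cup','spoon','beaker','tall_jar','jam_jar'):
    r=models.landmark_of(p,k)[:2];print(n,k,[(np.array(x['location']),round(x['conf'],2)) for x in r])
print(ticket.close_job())
E
```

```text
s cup [(array([231., 343.]), 0.75)]
s spoon [(array([341., 329.]), 0.73)]
s beaker []
s tall_jar [(array([365., 305.]), 0.82)]
s jam_jar [(array([167., 259.]), 0.77), (array([202., 255.]), 0.69)]
t cup [(array([316., 266.]), 0.67)]
t spoon [(array([350., 204.]), 0.45)]
t beaker [(array([250., 197.]), 0.79), (array([276., 209.]), 0.26)]
t tall_jar []
t jam_jar [(array([206., 266.]), 0.92), (array([274., 208.]), 0.9)]
the job is handed in; nothing more can be done
None
```

The jam jar is clamped: the turnbuckle reads about 3.17 rad from the images, both pads sit against the jar, the gripper has let go and backed clear, the cup, spoon and beaker read as unmoved (I had no before-and-after check on the tall jar), and the job was handed in just after 20 s.

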